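# Line up the polish tins under the light bar

## Task

Take the ruler by its grip block and, reaching under the light bar, push the four polish tins with its long edge into one straight row centred on the dark inlaid line, without the fingers touching the tins. Then draw the ruler back, lay it flat on the table at least a hand's width clear in front of the row and let go, and only after that flip the toggle switch fully over, away from the robot, to light the row. Do not bump the light bar or its stand, tip a tin, or disturb the other things.

Things in the scene. Friction and masses are not known exactly. Their poses are not given: they have to be found in the camera images.
- unit: Fixed cherry wood display unit on the table. Origin: on the table top, mid-length of a flush dark inlaid line, 5 x 360 mm, along the unit's y. x points away from the robot, square to the line (yaw within 0.15 rad of the world's), z up. A pegboard 75 mm tall stands at x +108 mm, its dowels reaching to x +86. Two 14 mm square posts at x -55, y +-190 carry the light bar; feet 8 mm high run back from them.
- light_bar (a point): Middle of the underside of the aluminium light bar, at unit x -55, y 0, z 165 mm. The bar runs level along the unit's y between the posts, 14 mm deep (unit x -62 to -48), 165 to 180 mm above the table. It leaves no room for an upright gripper over the row: lean the wrist back towards the robot, about 30 to 40 degrees from vertical, and reach under the bar.
- ruler: Loose aluminium ruler, 280 mm long (its y), 40 wide (its x), 8 thick, 160 g, flat on the table in front of the tins. Origin: centre of its underside. Its pushing edge is at its +x, 20 mm from the origin, and starts facing the tins (yaw within 0.3 rad of the world's).
- ruler_grip (a point): Point on the ruler's black flat-sided grip block, 38 mm above the underside, over the ruler's origin. The block is 30 x 30 mm, from 8 to 58 mm above the underside; its sides facing the ruler's +-y can be pinched at any lean of the tool about the ruler's y axis.
- switch (a joint): Toggle switch of the light bar, rad: 0 leaning to its base's -x (off), 1.0 fully over to its base's +x (on). Stays where it is left; moves with about 1 to 2 N at the tip.
- switch_base: Fixed white switch housing, 70 (x) x 50 (y) x 25 mm, on the table at the left or right side, yaw within 0.4 rad of the world's. Origin: centre of its underside. The toggle pivots about the base's y, 22 mm above the origin.
- switch_tip (a point): Centre of the toggle's black ball tip (radius 13 mm), 50 mm from the pivot: 66 mm above the table and 24 mm to the base's -x at 0 rad, +24 mm at 1.0 rad; 72 mm above the table midway.
- bowl: Glass ring bowl, loose, 90 mm across, 35 mm high, on the opposite side of the table from the switch. Origin: centre of its underside. Leave alone.
- key: Car key lying behind the inlaid line, loose, 34 x 81 x 12 mm. Origin near its middle, on its underside. Leave alone.
- opener: Steel bottle opener lying behind the inlaid line, loose, 32 x 96 x 6 mm. Origin near its middle, on its underside. Leave alone.
- scraper: Plastic ice scraper lying at the right, loose, 175 x 100 x 16 mm. Origin near its middle, on its underside. Leave alone.
- brush: Shoe brush at the left, loose, 150 x 50 x 42 mm. Origin: centre of its underside. Leave alone.
- tin1: Loose round steel shoe-polish tin, 52 mm diameter (radius 26), 28 mm high, 70 g or so, standing upright in the uneven row on the robot's side of the inlaid line. Origin: centre of its underside; z up. Place in the row varies.
- tin2: Loose round steel shoe-polish tin, 52 mm diameter (radius 26), 34 mm high, 80 g or so, standing upright in the uneven row on the robot's side of the inlaid line. Origin: centre of its underside; z up. Place in the row varies.
- tin3: Loose round steel shoe-polish tin, 52 mm diameter (radius 26), 42 mm high, 90 g or so, standing upright in the uneven row on the robot's side of the inlaid line. Origin: centre of its underside; z up. Place in the row varies.
- tin4: Loose round steel shoe-polish tin, 52 mm diameter (radius 26), 50 mm high, 100 g or so, standing upright in the uneven row on the robot's side of the inlaid line. Origin: centre of its underside; z up. Place in the row varies.

How it is judged:
By the outcome, as a careful person would: the job done as asked, in the order asked, and still so for the second after the job is handed in, with the robot touching nothing.
It also fails if it takes over 54 s, if anything falls off the work surface, if the arm or the gripper's body presses on something with over 40 N, if the wrist force passes 120 N, or if a joint passes its speed limit or range.

## Robot

A 6-joint arm with a two-finger parallel gripper is mounted at the origin on the work surface. World frame = base frame: x ahead of the robot, y to its left, z up, the work surface at z = 0. Lengths are in m, angles in rad, forces in N, time in s.
With the tool pointing down it reaches from about 0.25 to 0.775 m from the base axis. Payload 4 kg.
Tool frame: the origin (TCP) lies at the centre of the arm's flange, where the gripper is bolted on; the fingertips stand ahead of it and the grasp point (between the pads) lies 180 mm ahead of it (robot.tcp_to_tips is the z of the fingertips in the tool frame, in m); z points along the fingers, y is the direction in which the jaws open and shut (so a half turn about z gives the same grasp; the last joint's range is limited). The gripper opens to 94 mm and grips with 3 to 60 N. Pads are 16 mm wide; open, the fingers measure 119 mm over their backs; the gripper's body (75 mm by 177 mm) begins 78 mm behind the grasp point.
Start: joints at [-1.294, 0.087, 1.371, -0, 1.684, -0.103], TCP at [0.204, -0.511, 0.405] pointing down, gripper open.
Joint ranges: [-3.1, 3.1], [-0.76, 2.03], [0.27, 2.55], [-1.08, 4.22], [0.17, 2.65], [-2.57, 2.57]. Speed limits (rad/s): [2.79, 2.79, 3.14, 3.14, 3.14, 3.14].

## Interface

Orientations are given as [roll, pitch, yaw] about the fixed x, y, z axes, in that order (R = Rz(yaw) Ry(pitch) Rx(roll)).
In Python, from bench import robot gives the robot as it stands.
- The arm moves only by the tool move_arm, never from a script. Its argument "increments" is a list that holds one entry, the list of rows, each a list of 7 numbers: the opening, from 0 (shut) to 1 (fully open), then the shift along the tool's x, y, z as a fraction of full scale, then the turn, a rotation vector about the tool's x, y, z as a fraction of full scale. In form: [[[jaw, dx, dy, dz, rx, ry, rz], ...]]. A call has 1 to 8 rows; each row is the pose to reach, as a shift and turn from the pose commanded when the call began, along the tool's axes at that moment; what a row does not reach only later rows make up. Full scale, the value 1, is 0.1 m for a shift and pi/2 rad for a turn. A row lasts 1/12 s, in which the tool goes at most 41.7 mm and 7.16 degrees, less where a joint would pass 70% of its speed; a pose out of reach is approached as far as the arm can. A call with a number of a shift or a turn outside -1 to 1 is refused whole. A call with a gripper value outside its range is refused whole. The fingers move at their own pace and stop on an object; the grip force is fixed at half the most. Time passes only in rows, so rows that repeat a pose let the fingers close. It gives the time, the measured TCP pose, the force and the opening at its end, in the units of the state.
- robot.get_obs(): the state, without advancing time (a new reading comes with each control period).
- robot.snapshot(name): name is "side" or "top" or "wrist"; returns (picture, depth): 400x640x3 uint8, red, green, blue; 400x640 float32, m along the optical axis (not along the pixel's ray), 0 where there is no reading.
- robot.camera_params(name): a dict with "mtx" (3x3 intrinsics, pixels), "R" (3x3) and "t" (3): a world point X has camera coordinates R X + t. Camera axes: x right, y down, z forward; pixel columns grow to the right and rows downward; lengths in m; the calibration is good to about 2 mm. A picture is of the moment at which its call begins: read the wrist's pose just before it. camera_params takes no time and is no camera call; for the wrist camera it gives the pose at the moment of the call.
- robot.close_job(): hands the job in, once; it reports no verdict.
The state is a dict: "time": time; "joint_positions": joint angles; "qvel": joint speeds; "joint_torque": joint torques, N m; "tool_pos": TCP position; "ee_rot": TCP orientation; "wrist_force": force on the tool from outside, world axes, zero at the start; "wrist_torque": the same for the moment, N m; "width": finger opening in m.
Only numpy, scipy, OpenCV 4.12 (cv2) and the standard library are available. Lean on these libraries where they do the work, as an engineer would, in place of code of your own. Each camera call takes 0.05 s, during which the arm holds its last target.

## Working session

There is one attempt and no reset: what is moved stays moved. The work goes in short steps, Python scripts to look and compute and a tool call to move; the robot and the scene stay as the last step left them, time stands still between calls to the robot, and variables do not carry over. Pictures are saved under pics/ and viewed, and the job is handed in when it is done.

Besides the shell and the picture viewer there is one more tool, called after "Emit:" as name(argument=value, ...) on one line, values as JSON. move_arm: Moves the arm, as the interface text tells. Its arguments: {"type":"object","properties":{"increments":{"type":"array","items":{"type":"array","items":{"type":"array","items":{"type":"number","minimum":-1,"maximum":1}}}}},"required":["increments"]}

```bash
ls -la; mkdir -p pics
python3 - <<'E'
from bench import robot
import cv2, numpy as np
print(robot.get_obs())
print([a for a in dir(robot) if a[0]!='_'], robot.tcp_to_tips)
for n in ("top","side"):
    im,d=robot.snapshot(n)
    cv2.imwrite(f'pics/{n}0.png',im[...,::-1]); np.savez(f'pics/{n}0.npz',im=im,d=d,**robot.camera_params(n))
    p=robot.camera_params(n); print(n,p['mtx'],-p['R'].T@p['t'],p['R'])
E
```

```text
total 12
drwxr-xr-x  3 agent agent 4096 Dec  5 22:01 .
drwxr-xr-x 23 root  root  4096 Dec  5 22:01 ..
drwxr-xr-x  2 agent agent 4096 Dec  5 22:01 pics
{'time': 0.0, 'joint_positions': array([-1.29410069e+00,  8.79295142e-02,  1.37220990e+00, -1.38847251e-06,
        1.68356044e+00, -1.03120890e-01]), 'qvel': array([-0.00120335,  0.0012922 , -0.00076418,  0.00133757,  0.00189889,
        0.00073543]), 'joint_torque': array([ 7.13307436e-04, -3.40187573e+01, -3.02421248e+01,  7.18921563e-02,
        3.30881635e-02, -1.48665413e-04]), 'tool_pos': array([ 0.20386842, -0.51070704,  0.40354014]), 'ee_rot': array([-3.13949650e+00, -2.15539314e-04,  3.79816141e-01]), 'wrist_force': array([ 0.22392523, -0.05774427,  0.27627269]), 'wrist_torque': array([-0.02429018,  0.01157192,  0.02844161]), 'width': 0.0941439667800794}
['IKError', 'camera_params', 'close_job', 'get_obs', 'snapshot', 'tcp_to_tips'] 0.1992
top [[440.35260956   0.         325.43335589]
 [  0.         440.35260956 201.43821422]
 [  0.           0.           1.        ]] [ 0.345368   -0.01049589  1.22777556] [[ 0.08378242 -0.99646481  0.00619577]
 [-0.9667849  -0.08279047 -0.24181128]
 [ 0.24146938  0.01426955 -0.97030352]]
side [[390.60036093   0.         324.10637313]
 [  0.         390.60036093 205.29325777]
 [  0.           0.           1.        ]] [ 0.0369473  -0.79625208  0.8989323 ] [[ 0.79297113 -0.60880548 -0.0235089 ]
 [-0.38769426 -0.4744555  -0.79030699]
 [ 0.4699893   0.63580489 -0.61225991]]
```

View pics/top0.png

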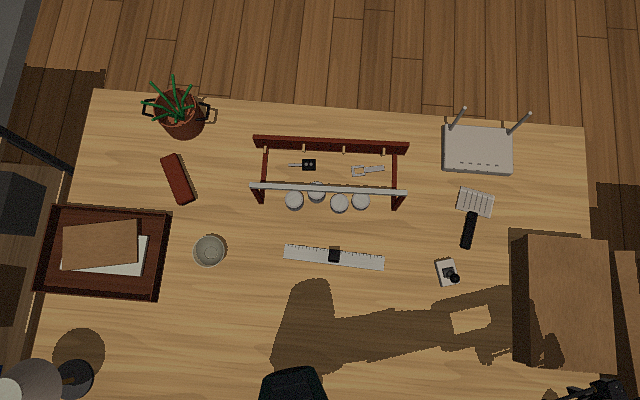

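View pics/side0.png

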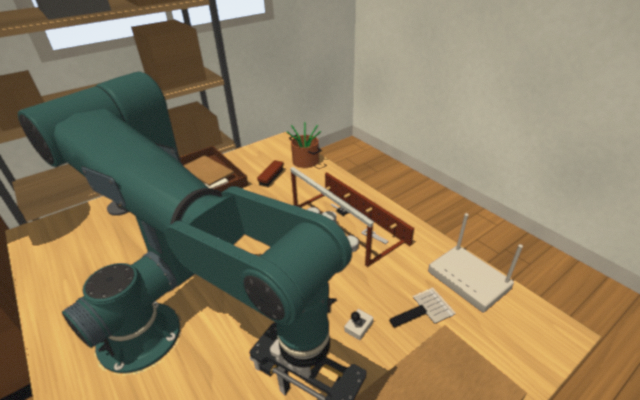

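The top picture shows the unit at px (250-410, 135-210), four tins at about (295,200), (317,194), (340,203), (361,201), the ruler at (335,257), the switch at (447,272), and the bowl at (209,250). I'll enlarge it next.

Run:
```python
import cv2
im=cv2.imread('pics/top0.png')
cv2.imwrite('pics/c1.png',cv2.resize(im[125:225,240:420],None,fx=4.4,fy=4.4,interpolation=cv2.INTER_CUBIC))
cv2.imwrite('pics/c2.png',cv2.resize(im[185:300,270:480],None,fx=3.8,fy=3.8,interpolation=cv2.INTER_CUBIC))
```

```text
(no output)
```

View pics/c1.png

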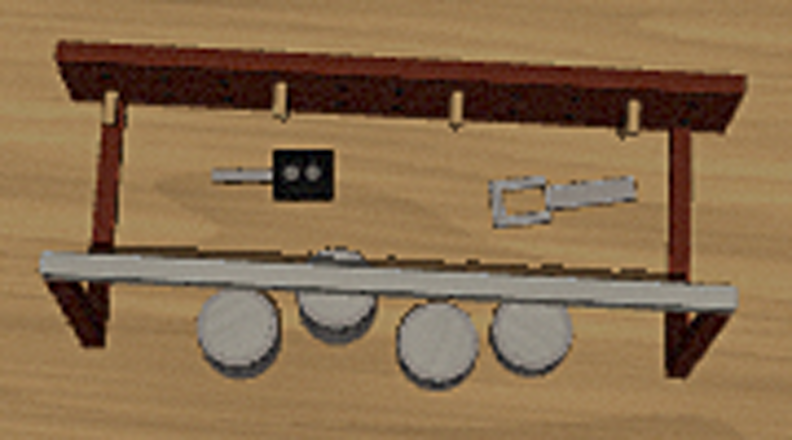

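View pics/c2.png

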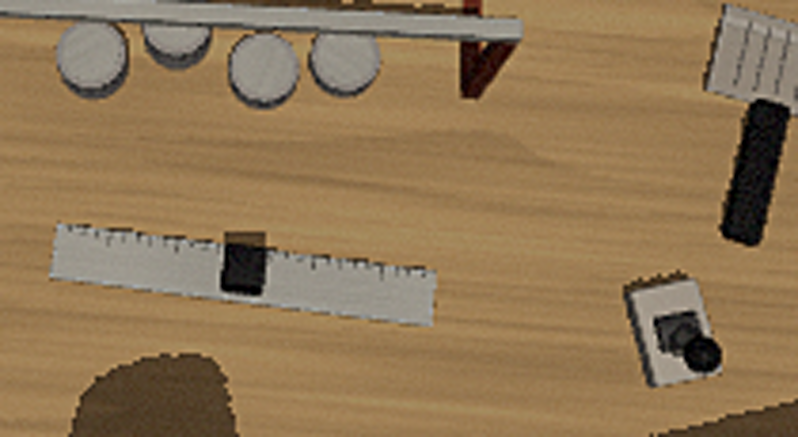

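```bash
cat > h.py <<'E'
import numpy as np, cv2
def load(n):
    z=np.load(n); return z
def cloud(z):
    d=z['d']; K=z['mtx']; v,u=np.mgrid[:400,:640]
    c=np.stack([(u-K[0,2])/K[0,0]*d,(v-K[1,2])/K[1,1]*d,d],-1)
    P=(c-z['t'])@z['R']; P[d<=0]=np.nan; return P
def px2w(z,u,v,h):
    K=z['mtx']; r=z['R'].T@np.array([(u-K[0,2])/K[0,0],(v-K[1,2])/K[1,1],1]); o=-z['R'].T@z['t']
    return o+r*(h-o[2])/r[2]
def w2px(z,X):
    c=z['R']@np.asarray(X)+z['t']; p=z['mtx']@c; return p[:2]/p[2]
E
python3 - <<'E'
from h import *
z=load('pics/top0.npz'); P=cloud(z)
c1=lambda x,y:((x+.5)/4.4-.5+240,(y+.5)/4.4-.5+125)
c2=lambda x,y:((x+.5)/3.8-.5+270,(y+.5)/3.8-.5+185)
np.set_printoptions(precision=4,suppress=True)
for n,p,h in [('postL base',c1(92,347),0),('postR base',c1(677,378),0),('bar back L',c1(41,252),.18),('bar back R',c1(738,287),.18),('peg topfront L',c1(70,65),.075),('pegR',c1(735,96),.075)]:
    print(n,px2w(z,*p,h))
for n,p,h in [('ruler backL',c2(58,222),.008),('backR',c2(436,270),.008),('frR',c2(433,326),.008),('frL',c2(50,278),.008)]:
    print(n,px2w(z,*p,h))
print('ball',px2w(z,*c2(703,353),.066))
for n,p,h in [('swTL',c2(625,288),.025),('swTR',c2(693,277),.025),('swBR',c2(720,373),.025),('swBL',c2(650,387),.0)]: print(n,px2w(z,*p,h))
H=P[...,2]
# heights in regions
for y0,y1,x0,x1,n in [(180,195,240,420,'bar')]:
    m=np.zeros(H.shape,bool); m[y0-5:y1+5,x0:x1]=1; m&=(H>.15)&(H<.2)
    Q=P[m]; print(n,len(Q),np.median(Q[:,2]),Q[:,2].max()); 
    k=np.polyfit(Q[:,1],Q[:,0],1); print('bar line x=a y+b',k,'x spread',np.percentile(Q[:,0]-np.polyval(k,Q[:,1]),[2,98]),'y',Q[:,1].min(),Q[:,1].max())
m=np.zeros(H.shape,bool); m[130:165,245:415]=1; m&=(H>.065)
Q=P[m];k=np.polyfit(Q[:,1],Q[:,0],1);print('peg top',k,np.median(Q[:,2]),Q[:,1].min(),Q[:,1].max(),np.percentile(Q[:,0]-np.polyval(k,Q[:,1]),[2,98]))
# tins
m=np.zeros(H.shape,np.uint8); m[182:215,282:375]=((H>.02)&(H<.06))[182:215,282:375]
n,l,st,ce=cv2.connectedComponentsWithStats(m)
for i in range(1,n):
    if st[i][4]>20:
        Q=P[l==i]; print(st[i],Q.min(0),Q.max(0),np.median(Q,0))
E
```

```text
postL base [0.629  0.1925 0.    ]
postR base [ 0.6408 -0.1887  0.    ]
bar back L [0.6397 0.1979 0.18  ]
bar back R [ 0.6528 -0.1943  0.18  ]
peg topfront L [0.7936 0.216  0.075 ]
pegR [ 0.8091 -0.2059  0.075 ]
ruler backL [0.5202 0.11   0.008 ]
backR [ 0.5084 -0.1683  0.008 ]
frR [ 0.4678 -0.1682  0.008 ]
frL [0.4789 0.1115 0.008 ]
ball [ 0.4592 -0.3467  0.066 ]
swTL [ 0.5047 -0.3021  0.025 ]
swTR [ 0.5168 -0.3507  0.025 ]
swBR [ 0.4502 -0.3708  0.025 ]
swBL [ 0.4381 -0.3279  0.    ]
bar 1063 0.17803051871504255 0.18522420828462818
bar line x=a y+b [-0.0326  0.6394] x spread [-0.0059  0.0081] y -0.19457332057873822 0.19774198338869076
peg top [-0.0324  0.8095] 0.07312134536581791 -0.21134146663591366 0.2257185084571273 [-0.0067  0.0082]
[310 182  14   4  37] [0.6824 0.0175 0.0441] [0.6937 0.0539 0.0553] [0.688  0.0346 0.0493]
[285 191  19  19 286] [0.6148 0.0704 0.0203] [0.6649 0.1205 0.0485] [0.6385 0.0954 0.0404]
[307 192  19  10 148] [0.6431 0.0102 0.0202] [0.6662 0.0607 0.0544] [0.6541 0.0339 0.0475]
[330 194  19  19 276] [ 0.6176 -0.057   0.0205] [ 0.6684 -0.0058  0.0402] [ 0.6424 -0.0312  0.0327]
[352 194  18  15 233] [ 0.6334 -0.1149  0.0205] [ 0.676  -0.0664  0.0346] [ 0.6552 -0.0905  0.0269]
```

```bash
cat >> h.py <<'E'
from scipy.spatial.transform import Rotation as Ro
def Rt(yaw,th): # tool lean th (tips forward), yaw of tool x
    return Ro.from_euler('xyz',[np.pi,-th,yaw])
def state():
    from bench import robot
    o=robot.get_obs(); R=Ro.from_euler('xyz',o['ee_rot']); return o,np.array(o['tool_pos']),R
def inc(p,Rg):
    o,q,R=state(); np.set_printoptions(precision=4,suppress=True)
    print('t',round(o['time'],2),'pos',q,'grasp',q+R.apply([0,0,.18]),'rpy',o['ee_rot'],'F',o['wrist_force'],'w',round(o['width'],4))
    print('shift',R.inv().apply(p-q)/.1,'turn',(R.inv()*Rg).as_rotvec()/(np.pi/2))
def tcp(g,Rg): return np.asarray(g)-Rg.apply([0,0,.18])
E
python3 - <<'E'
from h import *
from bench import robot
o,q,R=state(); p=robot.camera_params('wrist')
c=-p['R'].T@p['t']; print('cam in tool',R.inv().apply(c-q)); print('cam axes in tool',(R.inv().as_matrix()@p['R'].T).T, p['mtx'])
Rg=Rt(-.04,np.radians(37)); inc(tcp([.484,-.03,.15],Rg),Rg)
print('rpy',Rg.as_euler('xyz'), tcp([.484,-.03,.15],Rg))
z=load('pics/top0.npz'); c1=lambda x,y:((x+.5)/4.4-.5+240,(y+.5)/4.4-.5+125)
print('key front',px2w(z,*c1(273,200),0),'opener front',px2w(z,*c1(500,228),0))
E
```

```text
cam in tool [ 0.07429136 -0.00030625  0.01965241]
cam axes in tool [[-2.85871828e-04  9.99999928e-01 -2.50127133e-04]
 [-9.66417765e-01 -3.40548270e-04 -2.56975849e-01]
 [-2.56975916e-01  1.68265149e-04  9.66417793e-01]] [[295.85708803   0.         315.6492972 ]
 [  0.         295.85708803 200.95669105]
 [  0.           0.           1.        ]]
t 0.1 pos [ 0.2039 -0.5107  0.4036] grasp [ 0.2038 -0.5104  0.2236] rpy [-3.1395 -0.0002  0.3798] F [-0.1424  0.5633 -1.1755] w 0.094
shift [ 3.3945 -3.8654  1.107 ] turn [-0.0875  0.4051  0.2574]
rpy [ 3.1416 -0.6458 -0.04  ] [ 0.3758 -0.0257  0.2938]
key front [0.7392 0.0848 0.    ] opener front [ 0.7327 -0.067   0.    ]
```

Emit:
move_arm(increments=[[[1,0.2,-0.24,0.06,0,0,0],[1,0.4,-0.48,0.12,0,0,0],[1,0.6,-0.72,0.18,0,0,0],[1,0.85,-0.97,0.25,0,0,0]]])

```text
time: 0.43
tool_pos: [0.2467, -0.3883, 0.3788]
ee_rot: [-3.141, 0.0, 0.378]
wrist_force: [1.0, 0.3, -0.8]
width: 0.094
```

Emit:
move_arm(increments=[[[1,0.2,-0.24,0.06,0,0,0],[1,0.4,-0.48,0.12,0,0,0],[1,0.6,-0.72,0.18,0,0,0],[1,0.85,-0.97,0.25,0,0,0]]])

```text
time: 0.77
tool_pos: [0.2897, -0.2663, 0.3541]
ee_rot: [-3.142, 0.0, 0.378]
wrist_force: [0.8, 1.0, 1.0]
width: 0.094
```

Emit:
move_arm(increments=[[[1,0.2,-0.24,0.06,0,0,0],[1,0.4,-0.48,0.12,0,0,0],[1,0.6,-0.72,0.18,0,0,0],[1,0.85,-0.97,0.25,0,0,0]]])

```text
time: 1.1
tool_pos: [0.3326, -0.1446, 0.3292]
ee_rot: [3.141, 0.0, 0.379]
wrist_force: [0.4, -0.3, -0.2]
width: 0.094
```

Run:
```python
from h import *
Rg=Rt(-.04,np.radians(40)); inc(tcp([.484,-.03,.16],Rg),Rg)
```

```text
t 1.1 pos [ 0.3326 -0.1446  0.3292] grasp [ 0.3326 -0.1447  0.1492] rpy [3.1411 0.0001 0.3786] F [ 0.373  -0.3441 -0.1692] w 0.094
shift [ 0.7739 -0.976   0.3129] turn [-0.0927  0.4379  0.2556]
```

Emit:
move_arm(increments=[[[1,0.1,-0.12,0.04,-0.012,0.055,0.032],[1,0.2,-0.24,0.08,-0.024,0.11,0.064],[1,0.3,-0.37,0.12,-0.035,0.165,0.096],[1,0.4,-0.49,0.16,-0.047,0.22,0.128],[1,0.5,-0.62,0.2,-0.058,0.275,0.16],[1,0.6,-0.74,0.24,-0.07,0.33,0.192],[1,0.69,-0.86,0.28,-0.082,0.385,0.224],[1,0.77,-0.976,0.31,-0.093,0.438,0.256]]])

```text
time: 1.77
tool_pos: [0.3679, -0.0261, 0.298]
ee_rot: [-3.139, -0.702, -0.044]
wrist_force: [0.1, 0.0, 0.2]
width: 0.094
```

Run:
```python
from h import *
from bench import robot
Rg=Rt(-.04,np.radians(40)); inc(tcp([.484,-.03,.046],Rg),Rg)
p=robot.camera_params('wrist')
im,d=robot.snapshot('wrist'); cv2.imwrite('pics/w1.png',im[...,::-1]); np.savez('pics/w1.npz',im=im,d=d,**p)
```

```text
t 1.77 pos [ 0.3679 -0.0261  0.298 ] grasp [ 0.484  -0.0307  0.1605] rpy [-3.1389 -0.7017 -0.0437] F [0.1103 0.0343 0.2002] w 0.094
shift [-0.7328 -0.0055  0.8744] turn [-0.0002 -0.0023 -0.0018]
```

View pics/w1.png

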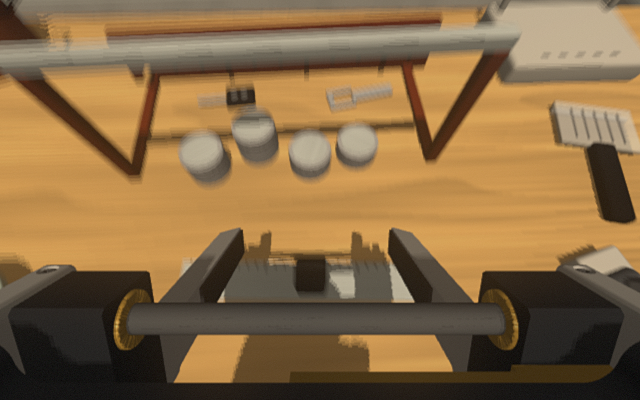

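The wrist picture shows the inlaid line from about (150,138) to (415,124), the four tins in front of it, and the ruler block between the open fingers at (312,272). The picture is motion-blurred, so I'll take another now that the arm is still.

Run:
```python
from h import *
from bench import robot
p=robot.camera_params('wrist')
im,d=robot.snapshot('wrist'); cv2.imwrite('pics/w2.png',im[...,::-1]); np.savez('pics/w2.npz',im=im,d=d,**p)
cv2.imwrite('pics/w2c.png',cv2.resize(im[70:210,120:440,::-1],None,fx=2.5,fy=2.5,interpolation=cv2.INTER_CUBIC))
cv2.imwrite('pics/w2d.png',cv2.resize(im[200:320,160:440,::-1],None,fx=2.8,fy=2.8,interpolation=cv2.INTER_CUBIC))
```

```text
(no output)
```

View pics/w2c.png

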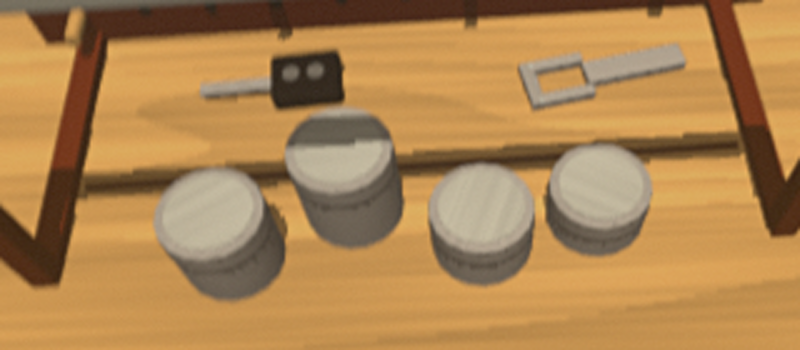

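View pics/w2d.png

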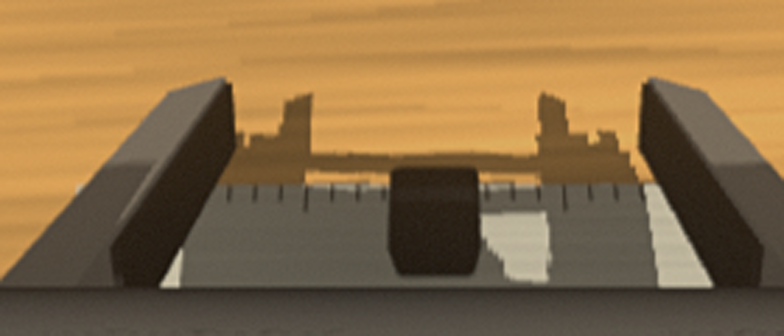

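Run:
```python
from h import *
z=load('pics/w2.npz'); im=z['im']
a=cv2.resize(im[115:155,145:245,::-1],None,fx=8,fy=8,interpolation=cv2.INTER_NEAREST)
b=cv2.resize(im[110:150,325:425,::-1],None,fx=8,fy=8,interpolation=cv2.INTER_NEAREST)
cv2.imwrite('pics/w2e.png',np.vstack([a[:280],b[:280]]))
```

```text
(no output)
```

View pics/w2e.png

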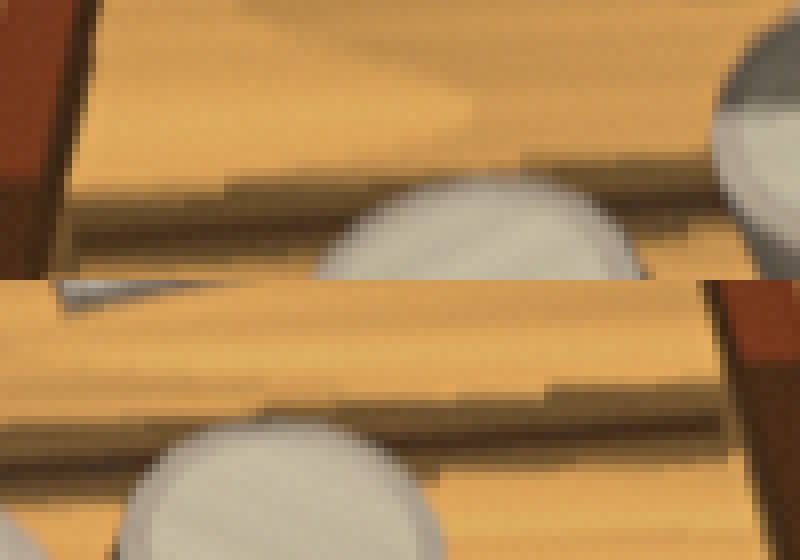

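Run:
```python
from h import *
np.set_printoptions(precision=4,suppress=True)
z=load('pics/w2.npz'); t0=load('pics/top0.npz')
f=lambda x,y,oy:(x/8-.5+145+(180 if oy==110 else 0),(y-(280 if oy==110 else 0))/8-.5+oy)
L=[px2w(z,*f(80,242,115),0),px2w(z,*f(700,200,115),0),px2w(z,*f(10,468,110),0),px2w(z,*f(715,424,110),0)]
L=np.array(L);print(L);k=np.polyfit(L[:,1],L[:,0],1);print(k)
c=lambda x,y:((x+.5)/2.5-.5+120,(y+.5)/2.5-.5+70)
print('posts',px2w(z,*c(45,283),0),px2w(z,*c(782,233),0))
# tins tops ellipse centres
for n,p,h in [('A',(211,213),.042),('B',(340,148),.05),('C',(482,209),.034),('D',(600,187),.028)]: 
    print(n,px2w(z,*c(*p),h))
g=lambda x,y:((x+.5)/2.8-.5+160,(y+.5)/2.8-.5+200)
print('block top front',px2w(z,*g(393,168),.058),px2w(z,*g(477,168),.058),'bot back',px2w(z,*g(400,273),.058),px2w(z,*g(470,273),.058))
print('edge',px2w(z,*g(230,184),.008),px2w(z,*g(640,184),.008))
P=cloud(z);H=P[...,2];im=z['im'].astype(int)
m=np.zeros(H.shape,np.uint8); r=(slice(110,195),slice(175,385)); m[r]=((H>.02)&(H<.06))[r]
n,l,st,ce=cv2.connectedComponentsWithStats(m)
for i in range(1,n):
    if st[i][4]>50: Q=P[l==i];print(st[i][4],Q.min(0),Q.max(0))
```

```text
[[ 0.6869  0.1829  0.    ]
 [ 0.6909  0.0782  0.    ]
 [ 0.6962 -0.0507  0.    ]
 [ 0.7002 -0.174   0.    ]]
[-0.0377  0.6939]
posts [0.6282 0.193  0.    ] [ 0.6413 -0.1877  0.    ]
A [0.6379 0.0955 0.042 ]
B [0.6666 0.0354 0.05  ]
C [ 0.64   -0.0307  0.034 ]
D [ 0.6546 -0.0897  0.028 ]
block top front [ 0.5057 -0.0145  0.058 ] [ 0.5045 -0.0423  0.058 ] bot back [ 0.4722 -0.016   0.058 ] [ 0.4713 -0.038   0.058 ]
edge [0.5148 0.0515 0.008 ] [ 0.508 -0.108  0.008]
1764 [0.6416 0.0102 0.02  ] [0.6943 0.0613 0.0527]
1228 [ 0.6317 -0.1153  0.02  ] [ 0.6837 -0.0647  0.0307]
1425 [ 0.6171 -0.0558  0.02  ] [ 0.6688 -0.0042  0.0368]
1724 [0.6142 0.0708 0.02  ] [0.6653 0.123  0.0447]
```

Emit:
move_arm(increments=[[[1,-0.15,0.01,0.18,0,0,0],[1,-0.31,0.01,0.37,0,0,0],[1,-0.47,0.01,0.56,0,0,0],[1,-0.62,0.01,0.75,0,0,0],[1,-0.735,0.01,0.875,0,-0.002,-0.002],[1,-0.735,0.01,0.875,0,-0.002,-0.002]]])

```text
time: 2.37
tool_pos: [0.3661, -0.0277, 0.18]
ee_rot: [-3.142, -0.684, -0.036]
wrist_force: [-0.4, -0.0, -1.2]
width: 0.0937
```

Run:
```python
from h import *
from bench import robot
Rg=Rt(-.042,np.radians(40)); inc(tcp([.484,-.0285,.046],Rg),Rg)
p=robot.camera_params('wrist')
im,d=robot.snapshot('wrist'); cv2.imwrite('pics/w3.png',im[...,::-1]); np.savez('pics/w3.npz',im=im,d=d,**p)
```

```text
t 2.37 pos [ 0.3661 -0.0277  0.18  ] grasp [ 0.4797 -0.0318  0.0404] rpy [-3.1415 -0.6836 -0.036 ] F [-0.4071 -0.0432 -1.1702] w 0.0937
shift [ 0.0412 -0.0413 -0.017 ] turn [-0.0025  0.0093  0.0029]
```

View pics/w3.png

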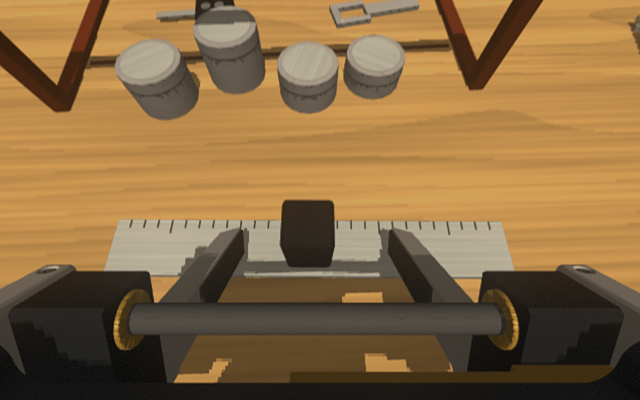

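Emit:
move_arm(increments=[[[1,0.04,-0.03,-0.02,0,0.007,0],[1,0.04,-0.03,-0.02,0,0.007,0]]])

```text
time: 2.58
tool_pos: [0.3714, -0.0252, 0.1912]
ee_rot: [3.138, -0.711, -0.035]
wrist_force: [1.4, -0.7, 0.9]
width: 0.0941
```

Run:
```python
from h import *
Rg=Rt(-.042,np.radians(40)); inc(tcp([.484,-.0285,.046],Rg),Rg)
z=load('pics/w3.npz')
for u,v,h in [(281,203,.058),(333,203,.058),(119,220,.008),(500,223,.008),(105,270,.008),(514,275,.008)]: print(px2w(z,u,v,h))
for h in (0,.018): print(w2px(z,[.484,-.0285,.046]))
```

```text
t 2.58 pos [ 0.3714 -0.0252  0.1912] grasp [ 0.4888 -0.03    0.0548] rpy [ 3.1376 -0.7113 -0.0346] F [ 1.382  -0.6923  0.8534] w 0.0941
shift [-0.0707 -0.0151  0.0354] turn [-0.0005 -0.0084  0.0036]
[ 0.5049 -0.0128  0.058 ]
[ 0.5038 -0.0424  0.058 ]
[0.5179 0.1114 0.008 ]
[ 0.5055 -0.1674  0.008 ]
[0.4815 0.1123 0.008 ]
[ 0.468 -0.166  0.008]
[309.9488 243.6114]
[309.9488 243.6114]
```

Emit:
move_arm(increments=[[[1,0,0,0,0,0,0],[1,0,0,0,0,0,0],[1,0,0,0,0,0,0],[1,0,0,0,0,0,0]]])

```text
time: 2.92
tool_pos: [0.3701, -0.0249, 0.189]
ee_rot: [3.139, -0.707, -0.035]
wrist_force: [-1.1, 0.0, -0.6]
width: 0.094
```

Run:
```python
from h import *
Rg=Rt(-.042,np.radians(40)); inc(tcp([.484,-.0285,.046],Rg),Rg)
```

```text
t 2.92 pos [ 0.3701 -0.0249  0.189 ] grasp [ 0.487  -0.0295  0.0522] rpy [ 3.1387 -0.7073 -0.035 ] F [-1.0913  0.0359 -0.6017] w 0.094
shift [-0.0469 -0.0116  0.0276] turn [-0.0011 -0.0058  0.0034]
```

Emit:
move_arm(increments=[[[1,-0.024,-0.005,0.014,0,-0.003,0.002],[1,-0.047,-0.01,0.027,-0.001,-0.006,0.003],[1,-0.047,-0.01,0.027,-0.001,-0.006,0.003],[1,-0.047,-0.01,0.027,-0.001,-0.006,0.003],[0,-0.047,-0.01,0.027,-0.001,-0.006,0.003],[0,-0.047,-0.01,0.027,-0.001,-0.006,0.003],[0,-0.047,-0.01,0.027,-0.001,-0.006,0.003],[0,-0.047,-0.01,0.027,-0.001,-0.006,0.003]]])

```text
time: 3.58
tool_pos: [0.3683, -0.0238, 0.1835]
ee_rot: [-3.142, -0.697, -0.042]
wrist_force: [-0.3, 0.2, -0.7]
width: 0.0703
```

Emit:
move_arm(increments=[[[0,0,0,0,0,0,0],[0,0,0,0,0,0,0],[0,0,0,0,0,0,0],[0,0,0,0,0,0,0]]])

```text
time: 3.92
tool_pos: [0.3682, -0.0238, 0.1834]
ee_rot: [3.142, -0.697, -0.042]
wrist_force: [0.7, -0.3, -0.2]
width: 0.0441
```

Run:
```python
from h import *
from bench import robot
Rg=Rt(.035,np.radians(40)); inc(tcp([.484,-.0285,.046],Rg),Rg)
p=robot.camera_params('wrist')
im,d=robot.snapshot('wrist'); cv2.imwrite('pics/w4.png',im[...,::-1]); np.savez('pics/w4.npz',im=im,d=d,**p)
```

```text
t 3.92 pos [ 0.3682 -0.0238  0.1834] grasp [ 0.4837 -0.0286  0.0454] rpy [ 3.1416 -0.6969 -0.0416] F [ 0.6938 -0.2654 -0.235 ] w 0.0441
shift [ 0.007   0.0873 -0.0005] turn [ 0.0314  0.0008 -0.0374]
```

View pics/w4.png

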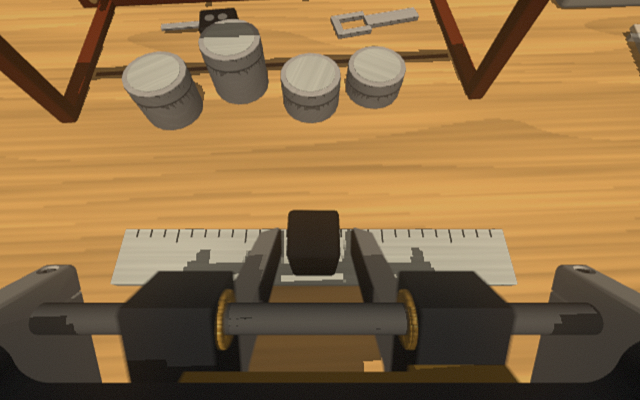

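The picture shows the fingers closing evenly on the block at (313,240), with the ruler undisturbed.

Emit:
move_arm(increments=[[[0,0,0,0,0,0,0],[0,0,0,0,0,0,0],[0,0,0,0,0,0,0],[0,0,0,0,0,0,0],[0,0,0,0,0,0,0]]])

```text
time: 4.38
tool_pos: [0.3682, -0.0237, 0.1834]
ee_rot: [-3.141, -0.697, -0.042]
wrist_force: [0.0, 0.6, 1.1]
width: 0.0301
```

Run:
```python
from h import *
from bench import robot
Rg=Rt(.035,np.radians(40)); inc(tcp([.55,.003,.049],Rg),Rg)
p=robot.camera_params('wrist')
im,d=robot.snapshot('wrist'); cv2.imwrite('pics/w5.png',im[...,::-1]); np.savez('pics/w5.npz',im=im,d=d,**p)
```

```text
t 4.38 pos [ 0.3682 -0.0237  0.1834] grasp [ 0.4836 -0.0285  0.0453] rpy [-3.1413 -0.6967 -0.0418] F [0.018  0.5709 1.0633] w 0.0301
shift [ 0.5224 -0.2543  0.3912] turn [ 0.0312  0.0009 -0.0375]
```

View pics/w5.png

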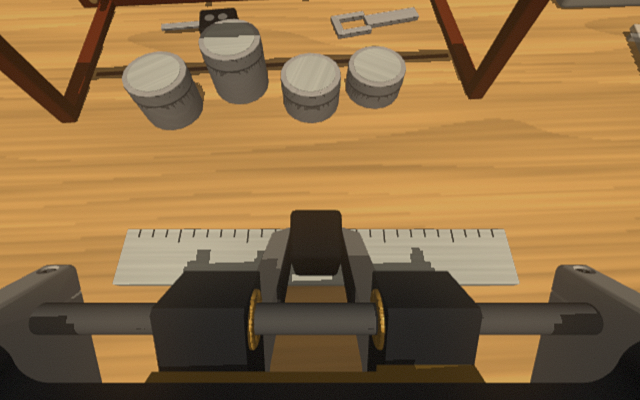

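Run:
```python
from h import *
z=load('pics/w5.npz')
for u,v,h in [(127,229,.008),(505,230,.008),(114,284,.008),(518,283,.008),(291,211,.058),(341,211,.058)]: print(px2w(z,u,v,h))
Rg=Rt(.035,np.radians(40)); inc(tcp([.557,-.001,.0485],Rg),Rg)
```

```text
[0.51782241 0.11053702 0.008     ]
[ 0.50529003 -0.1700001   0.008     ]
[0.47788318 0.11036405 0.008     ]
[ 0.46693725 -0.16691162  0.008     ]
[ 0.50577655 -0.01499129  0.058     ]
[ 0.50456221 -0.04399796  0.058     ]
t 4.43 pos [ 0.3682 -0.0237  0.1834] grasp [ 0.4836 -0.0285  0.0453] rpy [-3.1413 -0.6968 -0.0418] F [-0.3161  0.4154 -0.0931] w 0.0298
shift [ 0.5738 -0.2173  0.441 ] turn [ 0.0312  0.0009 -0.0375]
```

Emit:
move_arm(increments=[[[0,0.02,0,-0.023,0,0,0],[0,0.03,-0.01,-0.02,0,0,0],[0,0.1,-0.04,0.04,0.006,0,-0.008],[0,0.2,-0.08,0.13,0.012,0,-0.015],[0,0.32,-0.12,0.23,0.018,0,-0.023],[0,0.44,-0.17,0.33,0.025,0,-0.03],[0,0.54,-0.21,0.41,0.031,0,-0.037],[0,0.57,-0.217,0.44,0.031,0.001,-0.037]]])

```text
time: 5.1
tool_pos: [0.4424, -0.0049, 0.1865]
ee_rot: [3.142, -0.699, 0.035]
wrist_force: [-0.2, 0.5, -1.7]
width: 0.03
```

Emit:
move_arm(increments=[[[0,0,0,0,0,0,0],[0,0,0,0,0,0,0],[0,0,0,0,0,0,0],[0,0,0,0,0,0,0],[0,0,0,0,0,0,0]]])

```text
time: 5.52
tool_pos: [0.4405, -0.0052, 0.1861]
ee_rot: [-3.142, -0.698, 0.034]
wrist_force: [0.4, -0.2, -1.4]
width: 0.0305
```

Run:
```python
from h import *
from bench import robot
Rg=Rt(.035,np.radians(40)); inc(tcp([.557,-.001,.0485],Rg),Rg)
for n in('wrist','side'):
    p=robot.camera_params(n)
    im,d=robot.snapshot(n); cv2.imwrite(f'pics/{n}6.png',im[...,::-1]); np.savez(f'pics/{n}6.npz',im=im,d=d,**p)
```

```text
t 5.52 pos [ 0.4405 -0.0052  0.1861] grasp [ 0.5561 -0.0013  0.0482] rpy [-3.1416 -0.6982  0.0337] F [ 0.3996 -0.1516 -1.385 ] w 0.0305
shift [ 0.0089 -0.0012  0.0038] turn [ 0.0005 -0.0001 -0.0006]
```

View pics/wrist6.png

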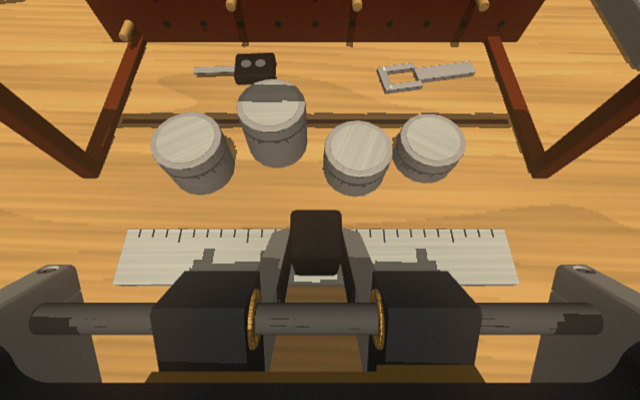

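View pics/side6.png

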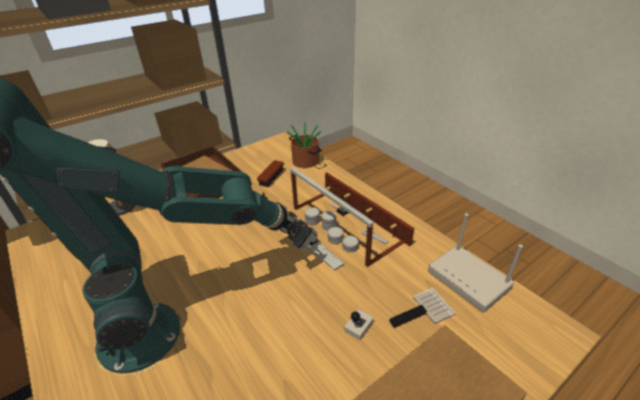

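The ruler sits rigidly in the grip: it is at the same pixels as before the lift. The line runs at row ~119 from column 117 to 512. I'll refine the line's position from an enlarged crop.

Run:
```python
from h import *
np.set_printoptions(precision=4,suppress=True)
z=load('pics/wrist6.npz'); im=z['im']
a=cv2.resize(im[105:135,110:210,::-1],None,fx=8,fy=8,interpolation=cv2.INTER_NEAREST)
b=cv2.resize(im[105:135,420:520,::-1],None,fx=8,fy=8,interpolation=cv2.INTER_NEAREST)
cv2.imwrite('pics/w6e.png',np.vstack([a,b]))
g=cv2.cvtColor(im,cv2.COLOR_RGB2GRAY)
pts=[]
for u in (124,130,136,142,310,314,318,325,470,480,490,500,506):
    col=g[105:135,u].astype(int); v=105+np.argmin(col); w=px2w(z,u,v,0); pts.append(w); print(u,v,col.min(),w)
pts=np.array(pts); print(np.polyfit(pts[:,1],pts[:,0],1))
print('posts',px2w(z,93,176,0),px2w(z,541,177,0))
```

```text
124 121 48 [0.6892 0.1827 0.    ]
130 120 47 [0.6906 0.1775 0.    ]
136 120 46 [0.6908 0.1719 0.    ]
142 120 51 [ 0.691   0.1662 -0.    ]
310 121 48 [ 0.6951  0.0088 -0.    ]
314 122 48 [0.694 0.005 0.   ]
318 122 48 [0.6942 0.0013 0.    ]
325 120 51 [ 0.6967 -0.0052  0.    ]
470 120 52 [ 0.7013 -0.1412 -0.    ]
480 120 51 [ 0.7016 -0.1505  0.    ]
490 121 50 [ 0.7008 -0.1596  0.    ]
500 120 48 [ 0.7023 -0.1693  0.    ]
506 121 46 [ 0.7013 -0.1746  0.    ]
[-0.0333  0.6958]
posts [0.6297 0.1909 0.    ] [ 0.6416 -0.1899  0.    ]
```

View pics/w6e.png

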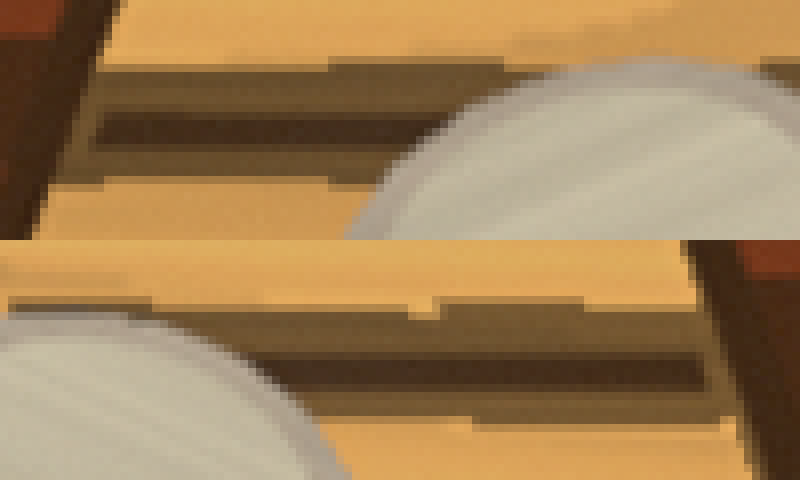

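Run:
```python
from h import *
np.set_printoptions(precision=4,suppress=True)
z=load('pics/wrist6.npz')
cv2.imwrite('pics/w6f.png',cv2.resize(z['im'][215:295,100:300,::-1],None,fx=4,fy=4,interpolation=cv2.INTER_NEAREST))
for u,v in [(126.5,229.5),(504.5,229.5)]: print(px2w(z,u,v,.0105))
Rg=Rt(.033,np.radians(40)); inc(tcp([.6106,.000,.0485],Rg),Rg); inc(tcp([.6406,.001,.0485],Rg),Rg)
```

```text
[0.5795 0.1405 0.0105]
[ 0.589  -0.1408  0.0105]
t 5.62 pos [ 0.4407 -0.0052  0.1863] grasp [ 0.5564 -0.0013  0.0484] rpy [ 3.1415 -0.6986  0.0339] F [ 0.7093  0.2554 -0.8499] w 0.0293
shift [0.4166 0.0045 0.3484] turn [-0.0003 -0.0003  0.0004]
t 5.62 pos [ 0.4407 -0.0052  0.1863] grasp [ 0.5564 -0.0013  0.0484] rpy [ 3.1415 -0.6986  0.0339] F [ 0.7093  0.2554 -0.8499] w 0.0293
shift [0.6465 0.0046 0.5415] turn [-0.0003 -0.0003  0.0004]
```

View pics/w6f.png

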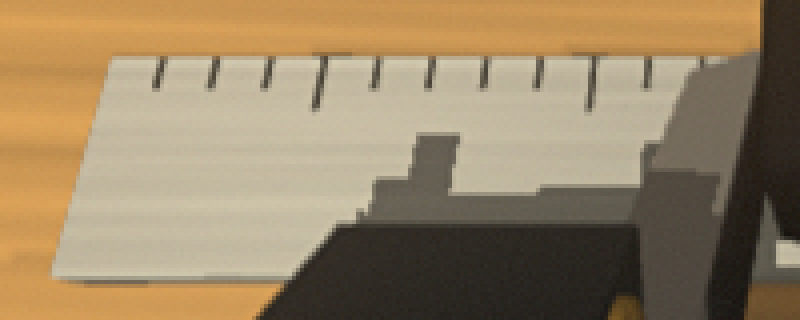

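Emit:
move_arm(increments=[[[0,0.05,0.001,0.042,0,0,0],[0,0.11,0.001,0.092,0,0,0],[0,0.17,0.002,0.142,0,0,0],[0,0.23,0.003,0.192,0,0,0],[0,0.29,0.003,0.243,0,0,0],[0,0.34,0.004,0.285,0,0,0],[0,0.38,0.004,0.318,0,0,0],[0,0.4,0.004,0.335,0,0,0]]])

```text
time: 6.28
tool_pos: [0.4939, -0.0037, 0.1861]
ee_rot: [-3.141, -0.698, 0.034]
wrist_force: [-2.3, -0.6, 0.3]
width: 0.0297
```

Run:
```python
from h import *
from bench import robot
Rg=Rt(.033,np.radians(40)); inc(tcp([.6406,.001,.0485],Rg),Rg)
for n in('wrist','side'):
    p=robot.camera_params(n)
    im,d=robot.snapshot(n); cv2.imwrite(f'pics/{n}7.png',im[...,::-1]); np.savez(f'pics/{n}7.npz',im=im,d=d,**p)
```

```text
t 6.28 pos [ 0.4939 -0.0037  0.1861] grasp [0.6095 0.0003 0.0482] rpy [-3.1414 -0.6978  0.0342] F [-2.3167 -0.5576  0.2727] w 0.0297
shift [0.2399 0.002  0.1972] turn [-0.0006  0.0002  0.0006]
```

View pics/wrist7.png

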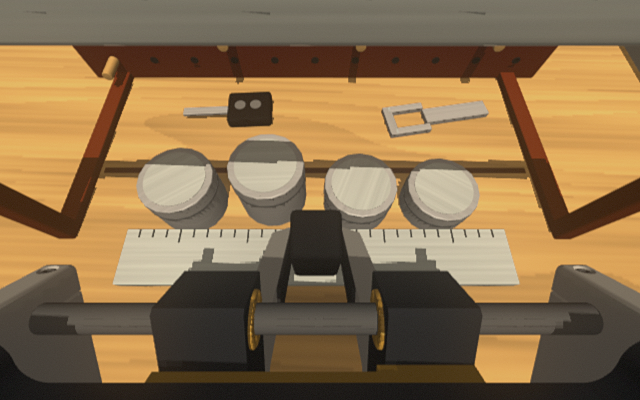

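View pics/side7.png

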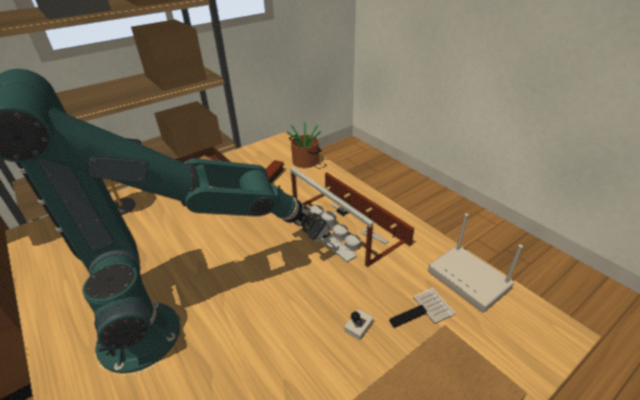

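Emit:
move_arm(increments=[[[0,0.035,0,0.029,0,0,0],[0,0.07,0.001,0.058,0,0,0],[0,0.105,0.001,0.087,0,0,0],[0,0.135,0.001,0.111,0,0,0],[0,0.16,0.002,0.132,0,0,0],[0,0.18,0.002,0.148,0,0,0],[0,0.19,0.002,0.157,0,0,0],[0,0.195,0.002,0.16,0,0,0]]])

```text
time: 7.05
tool_pos: [0.5185, -0.0031, 0.1864]
ee_rot: [-3.142, -0.698, 0.034]
wrist_force: [-1.7, -0.8, -1.6]
width: 0.0295
```

Run:
```python
from h import *
from bench import robot
Rg=Rt(.033,np.radians(40)); inc(tcp([.6406,.001,.0485],Rg),Rg)
for n in('wrist',):
    p=robot.camera_params(n)
    im,d=robot.snapshot(n); cv2.imwrite(f'pics/{n}8.png',im[...,::-1]); np.savez(f'pics/{n}8.npz',im=im,d=d,**p)
z=load('pics/wrist8.npz')
cv2.imwrite('pics/w8c.png',np.vstack([cv2.resize(z['im'][140:260,90:290,::-1],None,fx=4,fy=2.5,interpolation=cv2.INTER_CUBIC),cv2.resize(z['im'][140:260,360:560,::-1],None,fx=4,fy=2.5,interpolation=cv2.INTER_CUBIC)]))
```

```text
t 7.05 pos [ 0.5185 -0.0031  0.1864] grasp [0.6342 0.0009 0.0485] rpy [-3.1415 -0.698   0.0342] F [-1.7363 -0.8307 -1.6009] w 0.0295
shift [ 0.0491 -0.0003  0.0414] turn [-0.0005  0.0001  0.0006]
```

View pics/wrist8.png

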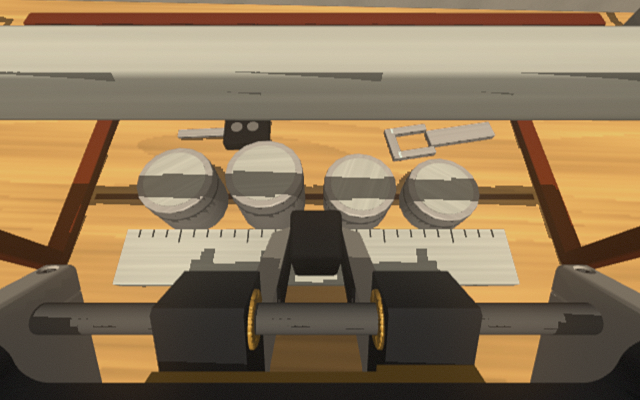

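View pics/w8c.png

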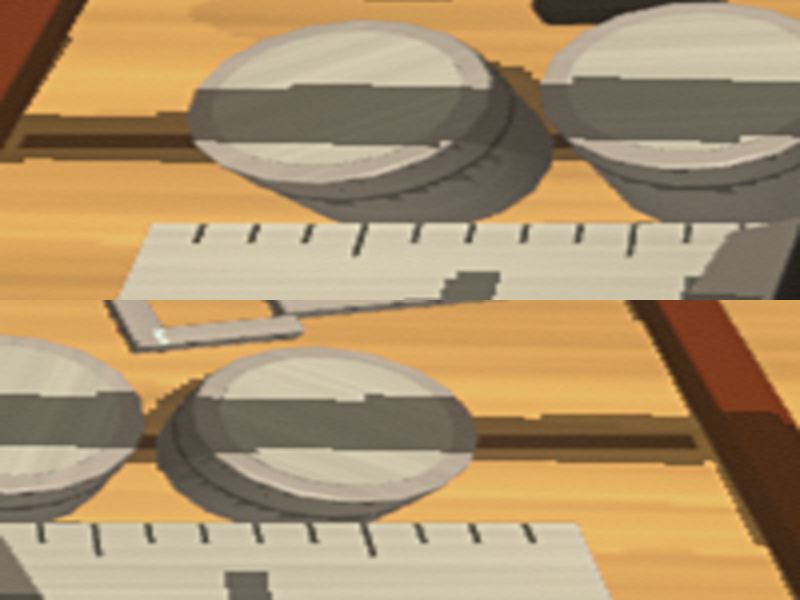

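Run:
```python
from h import *
np.set_printoptions(precision=4,suppress=True)
z=load('pics/wrist8.npz')
l=np.array([px2w(z,105,195.5,0),px2w(z,510,195.9,0)]);e=np.array([px2w(z,130,228.9,.0105),px2w(z,500,228.7,.0105)])
print(l,e); k=np.polyfit(l[:,1],l[:,0],1); print(k,(np.polyval(k,e[:,1])-e[:,0])*np.cos(.033))
print('cam',-z['R'].T@z['t'])
```

```text
[[ 0.6899  0.1769  0.    ]
 [ 0.7009 -0.1571  0.    ]] [[ 0.6582  0.1404  0.0105]
 [ 0.6677 -0.1355  0.0105]]
[-0.033   0.6957] [0.0329 0.0324]
cam [ 0.5881 -0.0005  0.2192]
```

Emit:
move_arm(increments=[[[0,0.01,0,0.0085,0,0,0],[0,0.02,0,0.017,0,0,0],[0,0.03,0,0.025,0,0,0],[0,0.038,0,0.032,0,0,0],[0,0.045,0,0.038,0,0,0],[0,0.05,0,0.042,0,0,0],[0,0.05,0,0.042,0,0,0],[0,0.05,0,0.042,0,0,0]]])

```text
time: 7.77
tool_pos: [0.525, -0.0029, 0.1867]
ee_rot: [3.142, -0.699, 0.034]
wrist_force: [-0.6, 1.0, -2.0]
width: 0.0295
```

Run:
```python
from h import *
from bench import robot
Rg=Rt(.033,np.radians(40)); inc(tcp([.6407,.001,.0485],Rg),Rg)
for n in('wrist',):
    p=robot.camera_params(n)
    im,d=robot.snapshot(n); cv2.imwrite(f'pics/{n}9.png',im[...,::-1]); np.savez(f'pics/{n}9.npz',im=im,d=d,**p)
z=load('pics/wrist9.npz')
cv2.imwrite('pics/w9c.png',np.vstack([cv2.resize(z['im'][140:260,90:290,::-1],None,fx=4,fy=2.5,interpolation=cv2.INTER_CUBIC),cv2.resize(z['im'][140:260,360:560,::-1],None,fx=4,fy=2.5,interpolation=cv2.INTER_CUBIC)]))
```

```text
t 7.77 pos [ 0.525  -0.0029  0.1867] grasp [0.6408 0.0011 0.0489] rpy [ 3.1416 -0.6988  0.0341] F [-0.5812  0.9891 -1.962 ] w 0.0295
shift [-0.0017 -0.0003  0.0025] turn [-0.0004 -0.0005  0.0005]
```

View pics/wrist9.png

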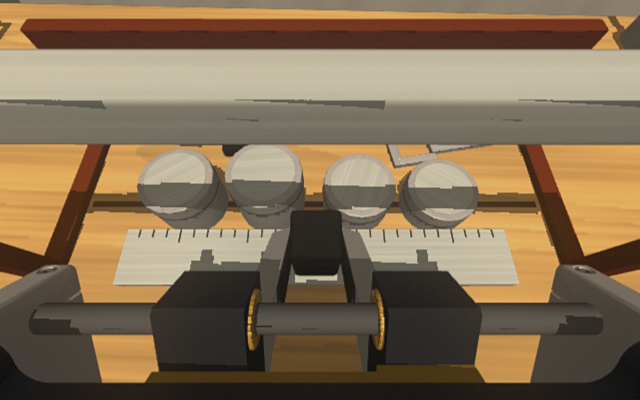

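View pics/w9c.png

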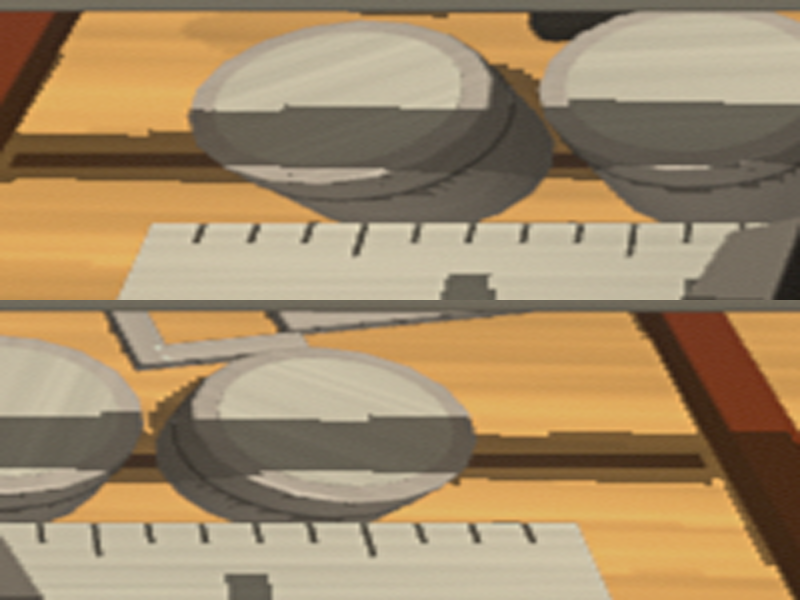

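Run:
```python
from h import *
np.set_printoptions(precision=4,suppress=True)
z=load('pics/wrist9.npz')
l=np.array([px2w(z,105,203.5,0),px2w(z,510,203.9,0)]);e=np.array([px2w(z,130,228.9,.0105),px2w(z,500,228.7,.0105)])
print(l,e); k=np.polyfit(l[:,1],l[:,0],1); print(k,(np.polyval(k,e[:,1])-e[:,0])*np.cos(.033))
# tin top: ring ellipse centres by eye (full view px), top height
P=cloud(z);H=P[...,2]
for (c0,c1,h) in [(130,232,.042),(220,308,.05),(318,398,.034),(398,482,.028)]:
    m=np.zeros(H.shape,bool); m[145:228,c0:c1]=1; m&=abs(H-h)<.006
    Q=P[m]; (cx,cy),r=cv2.minEnclosingCircle(Q[:,:2].astype(np.float32)); print(h,np.median(Q[:,2]),cx,cy,r,'unit x',(cx-np.polyval(k,cy)))
```

```text
[[ 0.6895  0.1749  0.    ]
 [ 0.7004 -0.1555  0.    ]] [[ 0.6649  0.1409  0.0105]
 [ 0.6745 -0.1356  0.0105]]
[-0.0329  0.6952] [0.0257 0.0252]
0.042 0.04251690857374312 0.688668966293335 0.09263399243354797 0.034158702939748764 unit x -0.0035302237016785476
0.05 0.05057753583181472 0.6940011382102966 0.038095954805612564 0.026276055723428726 unit x 9.08353535833406e-06
0.034 0.0346190756935953 0.6964718699455261 -0.02820299006998539 0.02623879350721836 unit x 0.00030032657327438983
0.028 0.028578270400227014 0.6986538171768188 -0.08945830911397934 0.026528356596827507 unit x 0.00046858752709733054
```

The row is on the line to within about 0.5 mm: tin offsets come out at 0.0, 0.3 and 0.5 mm, and the left tin's mask was contaminated. Next I'll draw the ruler back.

Emit:
move_arm(increments=[[[0,-0.03,0,-0.025,0,0,0],[0,-0.09,0,-0.076,0,0,0],[0,-0.17,0,-0.143,0,0,0],[0,-0.26,0,-0.219,0,0,0],[0,-0.35,0,-0.294,0,0,0],[0,-0.44,0,-0.37,0,0,0],[0,-0.52,0,-0.437,0,0,0],[0,-0.6,0,-0.504,0,0,0]]])

```text
time: 8.48
tool_pos: [0.4452, -0.0055, 0.1866]
ee_rot: [3.141, -0.699, 0.034]
wrist_force: [0.2, -0.4, -2.2]
width: 0.0297
```

Emit:
move_arm(increments=[[[0,-0.09,0,-0.076,0,0,0],[0,-0.18,0,-0.151,0,0,0],[0,-0.27,0,-0.227,0,0,0],[0,-0.36,0,-0.302,0,0,0],[0,-0.45,0,-0.378,0,0,0],[0,-0.53,0,-0.445,0,0,0],[0,-0.58,0,-0.487,0,0,0],[0,-0.6,0,-0.504,0,0,0]]])

```text
time: 9.15
tool_pos: [0.367, -0.0081, 0.1864]
ee_rot: [3.141, -0.699, 0.034]
wrist_force: [0.4, 0.3, -1.9]
width: 0.0297
```

Emit:
move_arm(increments=[[[0,0,0,0,0,0,0],[0,0,0,0,0,0,0],[0,0,0,0,0,0,0],[0,0,0,0,0,0,0]]])

```text
time: 9.48
tool_pos: [0.3687, -0.0083, 0.1868]
ee_rot: [3.142, -0.699, 0.034]
wrist_force: [0.0, -0.1, -1.8]
width: 0.0298
```

Run:
```python
from h import *
Rg=Rt(.033,np.radians(40)); inc(tcp([.484,-.004,.0453],Rg),Rg)
```

```text
t 9.48 pos [ 0.3687 -0.0083  0.1868] grasp [ 0.4844 -0.0043  0.049 ] rpy [ 3.1415 -0.6987  0.0343] F [ 0.0169 -0.0747 -1.8144] w 0.0298
shift [-0.0258 -0.0045  0.0257] turn [-0.0005 -0.0004  0.0006]
```

Emit:
move_arm(increments=[[[0,-0.008,0,0.009,0,0,0],[0,-0.015,0,0.018,0,0,0],[0,-0.021,0,0.025,0,0,0],[0,-0.024,0,0.029,0,0,0],[0,-0.024,0,0.029,0,0,0],[0,-0.024,0,0.029,0,0,0]]])

```text
time: 9.98
tool_pos: [0.3686, -0.0082, 0.1831]
ee_rot: [-3.142, -0.699, 0.034]
wrist_force: [0.7, 1.4, 0.4]
width: 0.0297
```

Run:
```python
from h import *
Rg=Rt(.033,np.radians(40)); inc(tcp([.484,-.004,.0453],Rg),Rg)
```

```text
t 9.98 pos [ 0.3686 -0.0082  0.1831] grasp [ 0.4843 -0.0043  0.0454] rpy [-3.1415 -0.6992  0.0339] F [0.6818 1.3844 0.383 ] w 0.0297
shift [-0.0009 -0.004  -0.0017] turn [-0.0004 -0.0007  0.0005]
```

Emit:
move_arm(increments=[[[1,0,0,0,0,0,0],[1,0,0,0,0,0,0],[1,0,0,0,0,0,0],[1,0,0,0,0,0,0],[1,0,0,0,0,0,0],[1,0,0,0,0,0,0]]])

```text
time: 10.48
tool_pos: [0.3683, -0.0082, 0.1829]
ee_rot: [3.142, -0.699, 0.034]
wrist_force: [-0.0, 0.1, 0.1]
width: 0.0665
```

Run:
```python
from h import *
from bench import robot
Rg=Rt(.033,np.radians(40)); inc(tcp([.484,-.004,.0453],Rg),Rg)
for n in('wrist',):
    p=robot.camera_params(n)
    im,d=robot.snapshot(n); cv2.imwrite(f'pics/{n}10.png',im[...,::-1]); np.savez(f'pics/{n}10.npz',im=im,d=d,**p)
```

```text
t 10.48 pos [ 0.3683 -0.0082  0.1829] grasp [ 0.484  -0.0043  0.045 ] rpy [ 3.1416 -0.6985  0.0341] F [-0.0452  0.1179  0.0835] w 0.0665
shift [ 0.0023 -0.0041 -0.002 ] turn [-0.0004 -0.0003  0.0005]
```

View pics/wrist10.png

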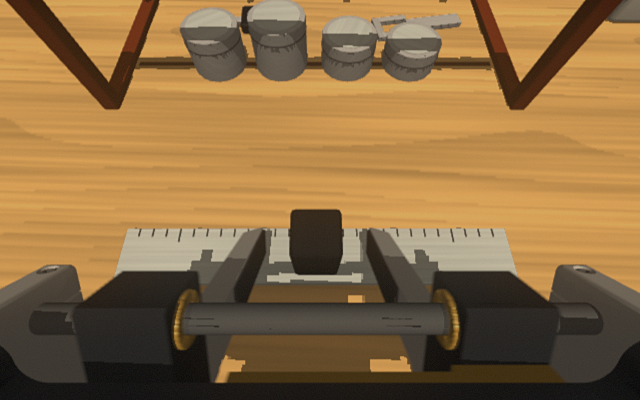

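Emit:
move_arm(increments=[[[1,0.05,0,-0.06,0,0,0],[1,0.12,0,-0.14,0,0,0],[1,0.22,0,-0.26,0,0,0],[1,0.33,0,-0.39,0,0,0],[1,0.44,0,-0.52,0,0,0],[1,0.55,0,-0.66,0,0,0],[1,0.66,0,-0.79,0,0,0],[1,0.77,0,-0.92,0,0,0]]])

```text
time: 11.2
tool_pos: [0.3679, -0.0082, 0.3045]
ee_rot: [3.141, -0.699, 0.034]
wrist_force: [0.4, 0.1, 0.5]
width: 0.0939
```

Run:
```python
from h import *
from bench import robot
Rg=Rt(.293,0); inc(np.array([.40,-.36,.33]),Rg)
for n in('top',):
    p=robot.camera_params(n)
    im,d=robot.snapshot(n); cv2.imwrite(f'pics/{n}11.png',im[...,::-1]); np.savez(f'pics/{n}11.npz',im=im,d=d,**p)
cv2.imwrite('pics/t11c.png',cv2.resize(im[125:300,240:480,::-1],None,fx=3.3,fy=3.3,interpolation=cv2.INTER_CUBIC))
```

```text
t 11.2 pos [ 0.3679 -0.0082  0.3045] grasp [ 0.4837 -0.0043  0.1667] rpy [ 3.141  -0.6994  0.0341] F [0.405  0.0943 0.4984] w 0.0939
shift [ 0.3179  3.5269 -0.0643] turn [ 0.058  -0.4427 -0.1581]
```

View pics/t11c.png

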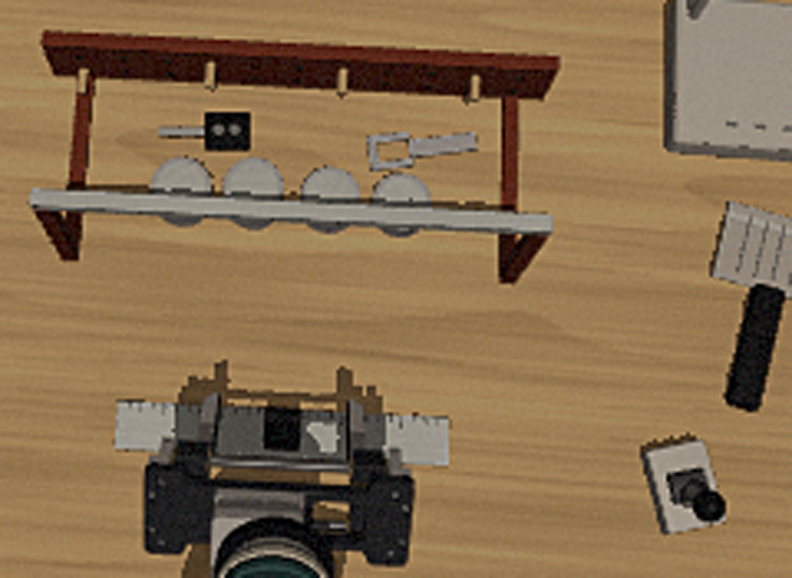

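Emit:
move_arm(increments=[[[0,0.03,0.1,-0.03,0.007,-0.055,-0.02],[0,0.06,0.2,-0.06,0.015,-0.11,-0.04],[0,0.08,0.32,-0.08,0.022,-0.165,-0.06],[0,0.1,0.44,-0.08,0.03,-0.22,-0.08],[0,0.12,0.56,-0.08,0.036,-0.275,-0.1],[0,0.14,0.68,-0.08,0.044,-0.33,-0.12],[0,0.15,0.8,-0.08,0.05,-0.385,-0.14],[0,0.16,0.92,-0.08,0.058,-0.443,-0.158]]])

```text
time: 11.92
tool_pos: [0.3784, -0.1007, 0.3194]
ee_rot: [-3.14, 0.005, 0.294]
wrist_force: [0.3, 0.3, 0.3]
width: 0.0443
```

Run:
```python
from h import *
Rg=Rt(.293,0); inc(np.array([.40,-.36,.33]),Rg)
```

```text
t 11.92 pos [ 0.3784 -0.1007  0.3194] grasp [ 0.3775 -0.1007  0.1394] rpy [-3.1405  0.0051  0.2939] F [0.3266 0.2811 0.3126] w 0.0443
shift [-0.5451  2.5448 -0.106 ] turn [-0.0007  0.0033  0.0006]
```

Emit:
move_arm(increments=[[[0,-0.05,0.22,-0.01,0,0,0],[0,-0.1,0.48,-0.02,0,0,0],[0,-0.15,0.72,-0.03,0,0,0],[0,-0.2,0.95,-0.04,0,0,0]]])

```text
time: 12.25
tool_pos: [0.3867, -0.1979, 0.323]
ee_rot: [-3.141, 0.001, 0.293]
wrist_force: [-0.3, -0.7, -0.1]
width: 0.0173
```

Emit:
move_arm(increments=[[[0,-0.05,0.25,-0.01,0,0,0],[0,-0.1,0.5,-0.02,0,0,0],[0,-0.16,0.72,-0.03,0,0,0],[0,-0.21,0.95,-0.04,0,0,0]]])

```text
time: 12.58
tool_pos: [0.3938, -0.2949, 0.3269]
ee_rot: [-3.141, 0.002, 0.293]
wrist_force: [0.5, -0.1, 0.7]
width: 0.0006
```

Emit:
move_arm(increments=[[[0,-0.05,0.25,-0.01,0,0.001,0],[0,-0.1,0.45,-0.02,0,0.003,0],[0,-0.14,0.6,-0.03,0,0.003,0],[0,-0.14,0.65,-0.03,0,0.003,0],[0,-0.14,0.65,-0.03,0,0.003,0],[0,-0.14,0.65,-0.03,0,0.003,0],[0,-0.14,0.65,-0.03,0,0.003,0]]])

```text
time: 13.17
tool_pos: [0.3995, -0.359, 0.3299]
ee_rot: [-3.14, -0.003, 0.294]
wrist_force: [-0.3, -0.4, -0.3]
width: 0.0007
```

Run:
```python
from h import *
from bench import robot
Rg=Rt(.293,0); inc(np.array([.40,-.36,.33]),Rg)
for n in('wrist',):
    p=robot.camera_params(n)
    im,d=robot.snapshot(n); cv2.imwrite(f'pics/{n}12.png',im[...,::-1]); np.savez(f'pics/{n}12.npz',im=im,d=d,**p)
```

```text
t 13.17 pos [ 0.3995 -0.359   0.3299] grasp [ 0.4    -0.3586  0.1499] rpy [-3.1399 -0.0034  0.2939] F [-0.3034 -0.3532 -0.2944] w 0.0007
shift [ 0.002   0.0106 -0.0011] turn [-0.0011 -0.0022  0.0006]
```

View pics/wrist12.png

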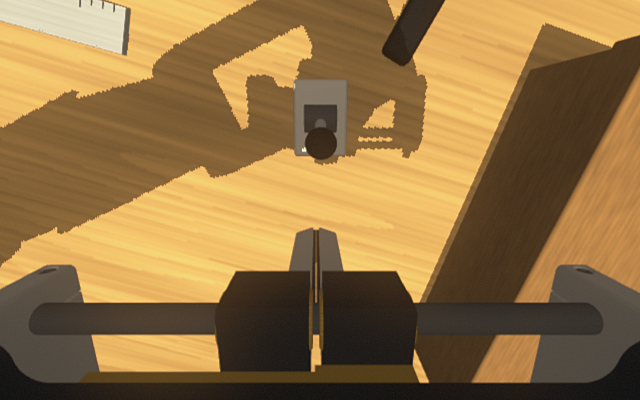

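Run:
```python
from h import *
np.set_printoptions(precision=4,suppress=True)
z=load('pics/wrist12.npz')
b=px2w(z,320.5,143,.066)
c=[px2w(z,293.5,79.5,.025),px2w(z,346.5,79,.025),px2w(z,347,155.5,.025),px2w(z,294.5,156.5,.025)]
c=np.array(c); print(b,c,c.mean(0)); ax=(c[0]+c[1]-c[2]-c[3]); print('yaw',np.arctan2(ax[1],ax[0]))
P=cloud(z)
for u,v in [(600,100),(600,200),(560,300),(520,120),(460,300),(630,45)]: print(u,v,P[v,u])
Rg=Rt(.293,0); inc(np.array([.41,-.357,.254]),Rg)
```

```text
[ 0.4568 -0.3451  0.066 ] [[ 0.5012 -0.3066  0.025 ]
 [ 0.5154 -0.3522  0.025 ]
 [ 0.4506 -0.3742  0.025 ]
 [ 0.4351 -0.3263  0.025 ]] [ 0.4756 -0.3398  0.025 ]
yaw 0.3077993930584134
600 100 [ 0.5408 -0.5166  0.0992]
600 200 [ 0.4782 -0.5368  0.1152]
560 300 [ 0.443 -0.421  0.233]
520 120 [ 0.529  -0.5197  0.0219]
460 300 [ 0.3521 -0.5192  0.0566]
630 45 [ 0.5758 -0.5166  0.1003]
t 13.22 pos [ 0.3995 -0.359   0.33  ] grasp [ 0.4    -0.3586  0.15  ] rpy [-3.1402 -0.0034  0.2941] F [ 0.9778 -0.451   0.4422] w 0.0002
shift [0.1036 0.0127 0.7606] turn [-0.0009 -0.0022  0.0007]
```

Emit:
move_arm(increments=[[[0,0.01,0.01,0.1,0,-0.001,0],[0,0.03,0.02,0.24,0,-0.001,0],[0,0.05,0.03,0.38,0,-0.002,0],[0,0.05,0.03,0.52,0,-0.002,0],[0,0.05,0.03,0.64,0,-0.002,0],[0,0.05,0.03,0.72,0,-0.002,0],[0,0.05,0.03,0.76,0,-0.002,0],[0,0.05,0.03,0.76,0,-0.002,0]]])

```text
time: 13.88
tool_pos: [0.4051, -0.3608, 0.2529]
ee_rot: [-3.139, 0.001, 0.293]
wrist_force: [-0.5, 0.2, -0.3]
width: 0.0003
```

Emit:
move_arm(increments=[[[0,0.03,0,0,0,0,0],[0,0.08,0,0,0,0,0],[0,0.14,0,0,0,0,0],[0,0.2,0,0,0,0,0],[0,0.24,0,0,0,0,0],[0,0.26,0,0,0,0,0]]])

```text
time: 14.38
tool_pos: [0.4311, -0.3535, 0.2544]
ee_rot: [-3.141, -0.001, 0.294]
wrist_force: [0.5, 0.3, 0.4]
width: 0.0004
```

Run:
```python
from h import *
from bench import robot
Rg=Rt(.30,0); C=np.array([.4765,-.338,.254]);inc(C+Rg.apply([.003,.001,0]),Rg)
for n in('wrist',):
    p=robot.camera_params(n)
    im,d=robot.snapshot(n); cv2.imwrite(f'pics/{n}13.png',im[...,::-1]); np.savez(f'pics/{n}13.npz',im=im,d=d,**p)
```

```text
t 14.38 pos [ 0.4311 -0.3535  0.2544] grasp [ 0.4312 -0.3534  0.0744] rpy [-3.1413 -0.0008  0.294 ] F [0.4765 0.2578 0.446 ] w 0.0004
shift [ 0.5096 -0.0065  0.0045] turn [-0.0002 -0.0005 -0.0038]
```

View pics/wrist13.png

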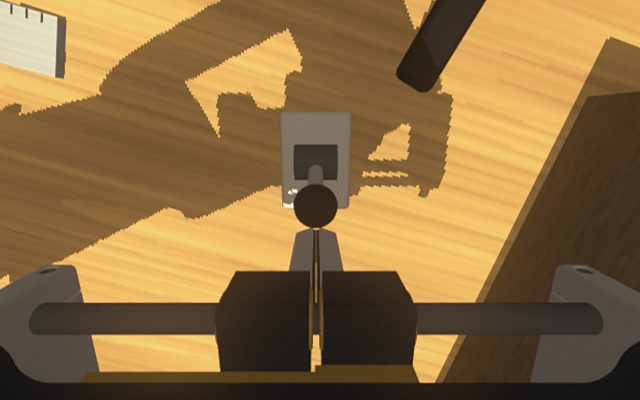

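The fingertips are just behind the ball at (316,206) and lined up with it laterally. I'll push slowly now.

Emit:
move_arm(increments=[[[0,0.04,0,0,0,0,-0.001],[0,0.1,0,0,0,0,-0.002],[0,0.16,0,0,0,0,-0.003],[0,0.22,0,0,0,0,-0.003],[0,0.28,0,0,0,0,-0.003],[0,0.34,0,0,0,0,-0.003],[0,0.39,0,0,0,0,-0.003],[0,0.42,0,0,0,0,-0.003]]])

```text
time: 15.1
tool_pos: [0.4712, -0.3413, 0.2539]
ee_rot: [-3.141, -0.001, 0.298]
wrist_force: [-1.0, -0.5, 1.1]
width: 0.0002
```

Emit:
move_arm(increments=[[[0,0.02,0,0,0,0,0],[0,0.04,0,0,0,0,0],[0,0.06,0,0,0,0,0],[0,0.08,0,0,0,0,0],[0,0.09,0,0,0,0,0],[0,0.09,0,0,0,0,0]]])

```text
time: 15.6
tool_pos: [0.4785, -0.3389, 0.2535]
ee_rot: [-3.139, 0.002, 0.298]
wrist_force: [-2.6, -1.6, -1.3]
width: 0.0001
```

Run:
```python
from h import *
from bench import robot
Rg=Rt(.30,0); C=np.array([.4765,-.338,.254]);inc(C+Rg.apply([.003,.001,0]),Rg)
for n in('wrist','side'):
    p=robot.camera_params(n)
    im,d=robot.snapshot(n); cv2.imwrite(f'pics/{n}14.png',im[...,::-1]); np.savez(f'pics/{n}14.npz',im=im,d=d,**p)
```

```text
t 15.6 pos [ 0.4785 -0.3389  0.2535] grasp [ 0.4781 -0.3387  0.0735] rpy [-3.1395  0.0019  0.2978] F [-2.6147 -1.607  -1.3365] w 0.0001
shift [ 0.0132 -0.005  -0.0049] turn [-0.0013  0.0012 -0.0014]
```

View pics/wrist14.png

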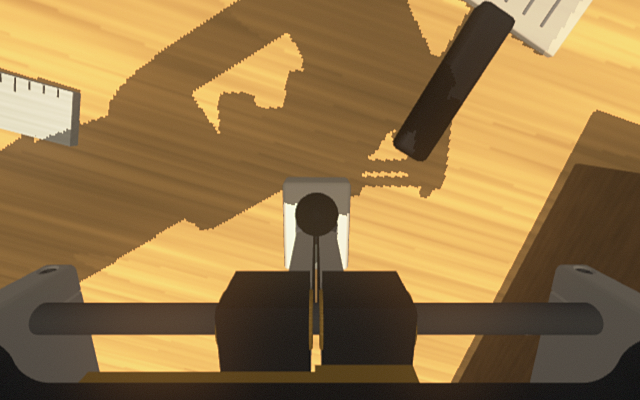

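View pics/side14.png

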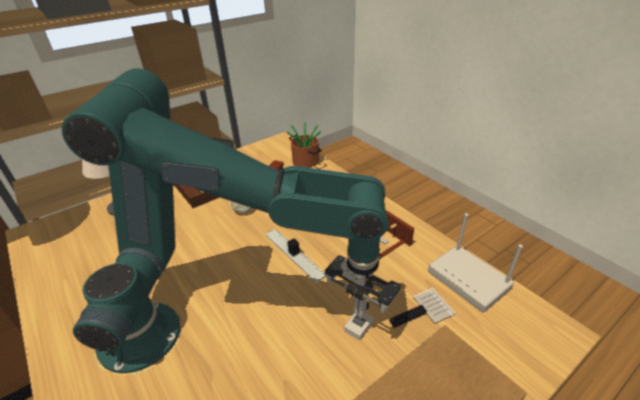

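Emit:
move_arm(increments=[[[0,0.01,0,0,0,0,0],[0,0.02,0,0,0,0,0],[0,0.03,0,0,0,0,0],[0,0.03,0,0,0,0,0]]])

```text
time: 16.03
tool_pos: [0.4799, -0.3387, 0.2535]
ee_rot: [-3.139, 0.007, 0.297]
wrist_force: [-10.6, -2.9, 1.0]
width: 0.0005
```

Emit:
move_arm(increments=[[[0,0.01,0,0,0,0,0],[0,0.02,0,0,0,0,0],[0,0.03,0,0,0,0,0],[0,0.03,0,0,0,0,0]]])

```text
time: 16.37
tool_pos: [0.4812, -0.3384, 0.2534]
ee_rot: [-3.138, 0.013, 0.296]
wrist_force: [-16.3, -4.2, 3.4]
width: 0.0005
```

Run:
```python
from h import *
from bench import robot
Rg=Rt(.30,0); C=np.array([.4765,-.338,.254]);inc(C+Rg.apply([.003,.001,0]),Rg)
for n in('wrist',):
    p=robot.camera_params(n)
    im,d=robot.snapshot(n); cv2.imwrite(f'pics/{n}15.png',im[...,::-1]); np.savez(f'pics/{n}15.npz',im=im,d=d,**p)
z=load('pics/wrist15.npz'); np.set_printoptions(precision=4,suppress=True)
cv2.imwrite('pics/w15c.png',cv2.resize(z['im'][150:300,220:420,::-1],None,fx=4,fy=4))
```

```text
t 16.37 pos [ 0.4812 -0.3384  0.2534] grasp [ 0.4788 -0.3385  0.0734] rpy [-3.1381  0.013   0.2964] F [-16.2801  -4.2109   3.4264] w 0.0005
shift [-0.0137 -0.0078 -0.0055] turn [-0.0023  0.0083 -0.0023]
```

View pics/w15c.png

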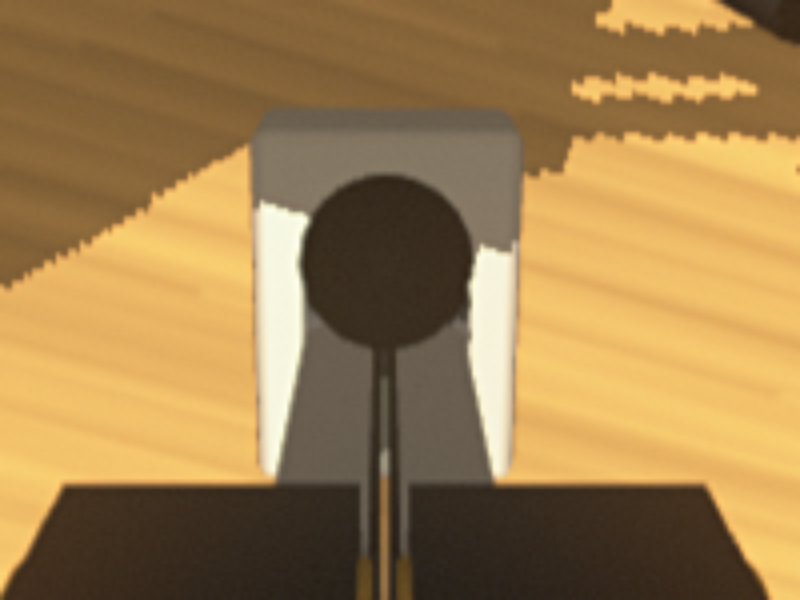

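The force has risen to 17 N with no further tip travel, so the toggle is against its stop. I'll back off, rise clear and check.

Emit:
move_arm(increments=[[[0,-0.03,0,0,0,0,0],[0,-0.06,0,0,0,0,0],[0,-0.12,0,0,0,0,0],[0,-0.2,0,0,0,0,0],[0,-0.3,0,0,0,0,0],[0,-0.4,0,0,0,0,0],[0,-0.5,0,0,0,0,0],[0,-0.6,0,0,0,0,0]]])

```text
time: 17.08
tool_pos: [0.4264, -0.355, 0.2543]
ee_rot: [-3.141, -0.001, 0.298]
wrist_force: [0.1, 0.4, 0.9]
width: 0.0006
```

Emit:
move_arm(increments=[[[0,-0.05,0,-0.1,0,0,0],[0,-0.1,0,-0.25,0,0,0],[0,-0.15,0,-0.4,0,0,0],[0,-0.2,0,-0.6,0,0,0],[0,-0.2,0,-0.8,0,0,0],[0,-0.2,0,-0.9,0,0,0],[0,-0.2,0,-0.9,0,0,0],[0,-0.2,0,-0.9,0,0,0]]])

```text
time: 17.75
tool_pos: [0.4082, -0.3608, 0.3447]
ee_rot: [3.141, -0.001, 0.298]
wrist_force: [0.2, 0.8, -0.9]
width: 0.0003
```

Run:
```python
from h import *
from bench import robot
Rg=Rt(.30,0); inc(np.array([.4,-.36,.35]),Rg)
for n in('wrist','top','side'):
    p=robot.camera_params(n)
    im,d=robot.snapshot(n); cv2.imwrite(f'pics/{n}16.png',im[...,::-1]); np.savez(f'pics/{n}16.npz',im=im,d=d,**p)
z=load('pics/top16.npz')
cv2.imwrite('pics/t16c.png',cv2.resize(z['im'][125:300,240:480,::-1],None,fx=3.3,fy=3.3,interpolation=cv2.INTER_CUBIC))
z=load('pics/side16.npz')
cv2.imwrite('pics/s16c.png',cv2.resize(z['im'][140:360,250:450,::-1],None,fx=2.6,fy=2.6,interpolation=cv2.INTER_CUBIC))
```

```text
t 17.75 pos [ 0.4082 -0.3608  0.3447] grasp [ 0.4084 -0.3608  0.1647] rpy [ 3.1412 -0.0011  0.2979] F [ 0.232   0.8022 -0.8814] w 0.0003
shift [-0.0764 -0.0316 -0.0534] turn [ 0.0003 -0.0007 -0.0013]
```

View pics/wrist16.png

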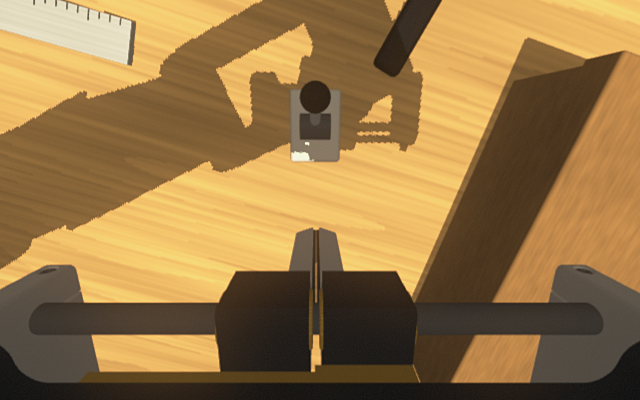

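View pics/t16c.png

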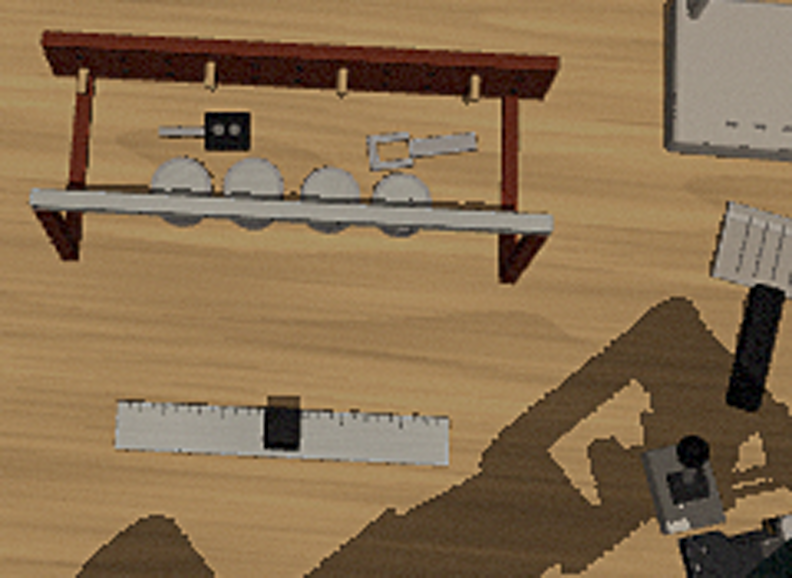

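View pics/s16c.png

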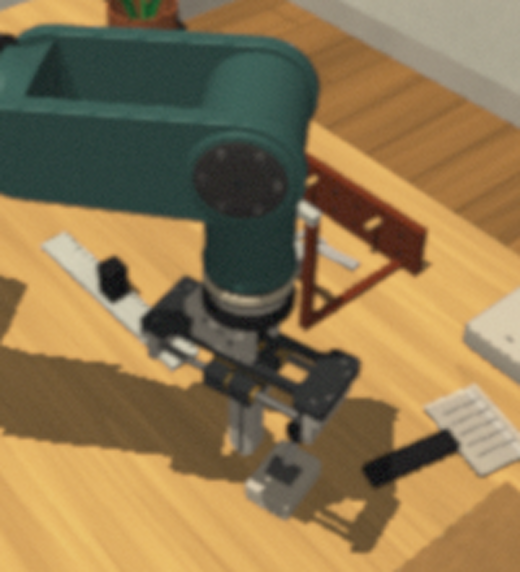

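Run:
```python
from h import *
np.set_printoptions(precision=4,suppress=True)
z=load('pics/wrist16.npz'); b=px2w(z,315.5,97,.066); print('ball',b)
d=b[:2]-np.array([.457,-.345]); print('ball moved along base x',d@[np.cos(.3),np.sin(.3)], d)
z=load('pics/top16.npz'); c=lambda x,y:((x+.5)/3.3-.5+240,(y+.5)/3.3-.5+125)
e=[px2w(z,*c(118,400),.008),px2w(z,*c(449,417),.008)]; print('ruler edge',e)
P=cloud(z);H=P[...,2]; m=np.zeros(H.shape,np.uint8); m[168:200,282:375]=((H>.02)&(H<.06))[168:200,282:375]
# tin tops by back arcs
for u0,h in [(182,.042),(253,.05),(330,.034),(401,.028)]:
    v0={182:157,253:158,330:167,401:174}[u0]; w=px2w(z,*c(u0,v0),h); print('tin',w, 'unit x of centre', w[0]-.026-(.6953-.033*w[1]))
# other objects unmoved: diff vs initial
a=load('pics/top0.npz')['im'].astype(int); D=abs(a-z['im'].astype(int)).sum(2)
for n,r in dict(bowl=(230,272,190,230),brush=(148,210,155,200),key=(155,172,285,320),opener=(160,180,348,390),scraper=(183,215,450,500)).items(): print(n,(D[r[0]:r[1],r[2]:r[3]]>60).mean())
```

```text
ball [ 0.4988 -0.3327  0.066 ]
ball moved along base x 0.0435624356452993 [0.0418 0.0123]
ruler edge [array([0.5101, 0.1355, 0.008 ]), array([ 0.5194, -0.1437,  0.008 ])]
tin [0.7177 0.1001 0.042 ] unit x of centre -0.0002942433638867259
tin [0.7195 0.0393 0.05  ] unit x of centre -0.0005323190038675207
tin [ 0.7222 -0.0267  0.034 ] unit x of centre -2.5196412921202338e-05
tin [ 0.723  -0.0883  0.028 ] unit x of centre -0.0012133392031118406
bowl 0.0
brush 0.0007168458781362007
key 0.005042016806722689
opener 0.02976190476190476
scraper 0.000625
```

Run:
```python
from h import *
np.set_printoptions(precision=4,suppress=True)
def crop(n,r,f,o):
    z=load(n); cv2.imwrite(o,cv2.resize(z['im'][r[0]:r[1],r[2]:r[3],::-1],None,fx=f,fy=f,interpolation=cv2.INTER_NEAREST)); return cv2.resize(z['im'][r[0]:r[1],r[2]:r[3],::-1],None,fx=f,fy=f,interpolation=cv2.INTER_NEAREST)
a=crop('pics/wrist12.npz',(70,170,270,370),4,'pics/x1.png'); b=crop('pics/wrist16.npz',(70,170,270,370),4,'pics/x2.png')
cv2.imwrite('pics/x.png',np.hstack([a,b]))
a=crop('pics/top0.npz',(245,295,425,475),8,'pics/x1.png'); b=crop('pics/top16.npz',(245,295,425,475),8,'pics/x2.png')
cv2.imwrite('pics/y.png',np.hstack([a,b]))
```

```text
(no output)
```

View pics/x.png

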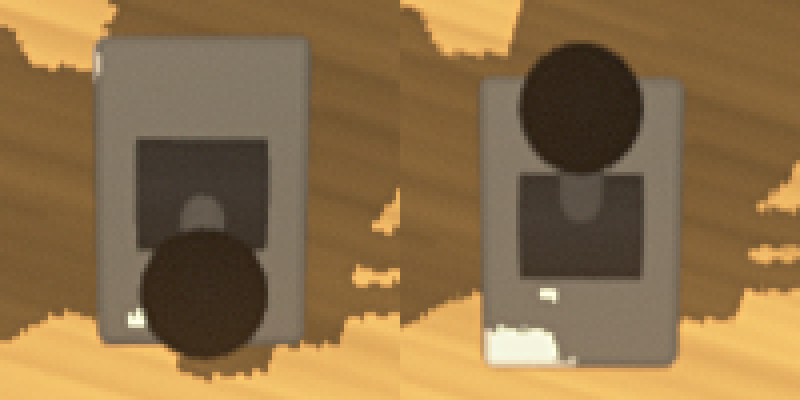

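View pics/y.png

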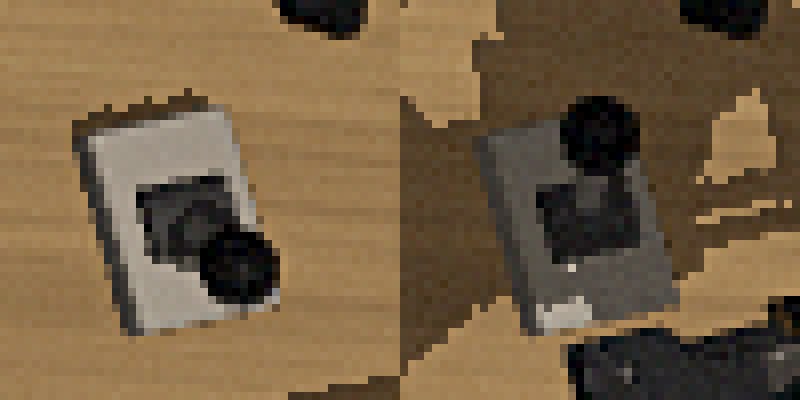

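Run:
```python
from h import *
np.set_printoptions(precision=4,suppress=True)
def an(n,ball,cs,h=.066):
    z=load(n); C=np.array([px2w(z,*p,.025)[:2] for p in cs]); c=C.mean(0); ax=C[0]+C[1]-C[2]-C[3]; ax/=np.linalg.norm(ax); b=px2w(z,*ball,h)[:2]-c
    print(n,'centre',c,'yaw',np.arctan2(ax[1],ax[0]),'ball x,y',b@ax,b@[-ax[1],ax[0]],'len',np.linalg.norm(C[0]+C[1]-C[2]-C[3])/2)
f=lambda x,y:(x/4+270-.5,y/4+70-.5); g=lambda x,y:(x/8+425-.5,y/8+245-.5)
an('pics/wrist12.npz',f(205,294),[f(95,37),f(310,38),f(304,342),f(100,343)])
an('pics/wrist16.npz',f(182,107),[f(80,78),f(283,79),f(278,365),f(85,366)])
for n,b in(('pics/top0.npz',g(240,266)),('pics/top16.npz',g(200,135))): an(n,b,[g(92,135),g(228,107),g(282,300),g(145,330)])
```

```text
pics/wrist12.npz centre [ 0.4761 -0.3394] yaw 0.2956953903928183 ball x,y -0.020074204585598096 -6.718229340564296e-05 len 0.06817824611739873
pics/wrist16.npz centre [ 0.4759 -0.3391] yaw 0.29684061971722653 ball x,y 0.024398113766085073 -0.0001773532134403096 len 0.0683383079568764
pics/top0.npz centre [ 0.4774 -0.34  ] yaw 0.29223838086917137 ball x,y -0.01985441038329089 -0.0007226383146023306 len 0.06661676946084953
pics/top16.npz centre [ 0.4774 -0.34  ] yaw 0.29223838086917137 ball x,y 0.02394038406967501 0.00041283737346959774 len 0.06661676946084953
```

Run:
```python
from bench import robot
print(robot.close_job())
```

```text
the job is handed in; nothing more can be done
None
```

The job is done and handed in at about 17.9 s of the 54 s allowed. I gripped the ruler by its block at a 40° lean and pushed the four tins under the bar onto the line. I then drew the ruler back, laid it flat and let go. Only after that did I flip the toggle with closed fingers and rise clear.

What the last checks showed:
- **Row:** the tin centres measured within about 1.2 mm of the inlaid line in the last overhead picture. With the ruler still against the row, three tins measured within 0.5 mm. The fourth read −3.5 mm, but its depth mask was contaminated and the last picture put it at −0.3 mm.
- **Ruler:** it lies flat with its edge about 155 mm in front of the row.
- **Switch:** the ball sits at +24 mm in the base frame, in both the wrist and overhead views, which is 1.0 rad. The push had reached the stop, at about 17 N. Before the push the ball had measured about −20 mm rather than −24 mm, a small disagreement that does not affect the end position.
- **Other things:** the bowl, brush, scraper, key and opener showed almost no change against the first overhead picture. The largest change was 3% of pixels, around the opener. All tins stayed upright, and no unexpected contact force appeared.

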